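Put the rib brackets away in the short-travel drawer

TASK

Pull the cabinet's upper drawer open to its stop, then take every tapered rib bracket out of the tote and put them in the drawer, one to a compartment, each standing level on its flange; they are longer than the open part of the drawer, so tip each one to feed it in under the cabinet's top and right it inside. When all are in, push the drawer fully shut; leave the offcuts in the tote and do not knock the jar on the cabinet or the oil bottle.

Things in the scene. Friction and masses are not known exactly. Their poses are not given: they have to be found in the camera images.
- drawer (a joint): upper drawer of the grey steel bench cabinet: 0 m when shut, grows to 0.12 m when pulled out towards the robot to its stop (short-travel runners, about 4 N of friction, stays where it is left; found shut or up to 20 mm ajar)
- drawer_handle (a point): middle of the drawer's horizontal bar handle (bar 120 mm long, about 10 mm thick, parallel to the drawer front, 35 mm in front of it; 34 mm below the top of the cabinet; free above and below). Moves with the drawer; x points into the cabinet (away from the robot), z up
- drawer_in (a point): point on the drawer's inner floor, midway across its width and 50 mm behind the inner face of its front; moves with the drawer; x points into the cabinet, y left, z up. Inside 300 mm long (x from -50 to +250), 375 mm wide; three dividers along x, 5 mm thick, 28 mm high, leave four compartments 90 mm wide centred at y = -142.5, -47.5, 47.5, 142.5 mm. Side walls 30 mm high, front wall 80 mm high above the floor
- cabinet: grey steel two-drawer bench cabinet, fixed, 340 deep, 419 wide, 179 mm high. Origin on the bench, 105 mm in front of its front face, on its middle plane; x points into the cabinet, z up. Upper drawer's floor 75 mm above the bench; the fixed top above it has its underside at 167 mm and hides all but the front 120 mm of the drawer when that is open to the stop. The lower drawer is not used
- tote: open blue plastic tote, fixed on the bench, 320 mm (x) by 400 mm (y), 45 mm high, walls and floor 4 mm. Origin: centre of its underside, z up
- bracket1: tapered aluminium rib bracket with round holes in its sides, 180 mm long (x), 0.13 to 0.21 kg; may be absent. A 4 mm thick flange 60 mm wide under it, on that a body 34 mm wide (y): 70 mm high over the tall end (x = -90 to -20 mm), then sloping straight down to 20 mm high at the nose (x = +90 mm). Origin: centre of its underside; z up when it stands on its flange. Easily gripped across the 34 mm at the tall end (x about -55 mm)
- bracket2: tapered aluminium rib bracket with round holes in its sides, 180 mm long (x), 0.13 to 0.21 kg; may be absent. A 4 mm thick flange 60 mm wide under it, on that a body 34 mm wide (y): 70 mm high over the tall end (x = -90 to -20 mm), then sloping straight down to 20 mm high at the nose (x = +90 mm). Origin: centre of its underside; z up when it stands on its flange. Easily gripped across the 34 mm at the tall end (x about -55 mm)
- bracket3: tapered aluminium rib bracket with round holes in its sides, 180 mm long (x), 0.13 to 0.21 kg; may be absent. A 4 mm thick flange 60 mm wide under it, on that a body 34 mm wide (y): 70 mm high over the tall end (x = -90 to -20 mm), then sloping straight down to 20 mm high at the nose (x = +90 mm). Origin: centre of its underside; z up when it stands on its flange. Easily gripped across the 34 mm at the tall end (x about -55 mm)
- bracket4: tapered aluminium rib bracket with round holes in its sides, 180 mm long (x), 0.13 to 0.21 kg; may be absent. A 4 mm thick flange 60 mm wide under it, on that a body 34 mm wide (y): 70 mm high over the tall end (x = -90 to -20 mm), then sloping straight down to 20 mm high at the nose (x = +90 mm). Origin: centre of its underside; z up when it stands on its flange. Easily gripped across the 34 mm at the tall end (x about -55 mm)
- offcut_a: short aluminium channel offcut 65 x 34 x 28 mm, lying at one end of the tote; it stays in the tote. Origin: centre of its underside
- channel: straight aluminium channel offcut, no flange, holes or taper, 85 x 34 x 36 mm, lying at one end of the tote; it stays in the tote. Origin: centre of its underside
- tube_a: aluminium tube offcut, 25 mm diameter, 75 mm long, lying, lying at one end of the tote; it stays in the tote. Origin: centre of its underside
- angle: steel angle offcut 80 x 30 mm, 28 mm high, lying at one end of the tote; it stays in the tote. Origin: centre of its underside
- block: dark steel block 50 x 30 x 25 mm, lying at one end of the tote; it stays in the tote. Origin: centre of its underside
- slug: aluminium disc 36 mm diameter, 12 mm thick, lying at one end of the tote; it stays in the tote. Origin: centre of its underside
- oil_bottle: white oil bottle, 60 mm diameter, 150 mm high, on the bench just beyond the tote's far side; not part of the job. Origin at its underside
- rivet_jar: clear jar, 56 mm diameter, 60 mm high, standing on the cabinet's top near its middle; not part of the job. Origin at its underside
Things that resemble listed ones, but are neither listed nor needed, are in the scene too. Leave any pink look-alike of the bracket4 alone.

How it is judged (in metres and radians):
On the way, in this order (a step that is already met when the one before it is completed fails the run):
1. the drawer is pulled open to its stop (value of joint drawer above 0.113 m), for 0.2 s.
2. every bracket stands level on the drawer's floor while the drawer is still open (value of joint drawer above 0.09 m and x of bracket1 in the frame of drawer_in between -0.055 and 0.255 m and y of bracket1 in the frame of drawer_in between -0.188 and 0.188 m and z of bracket1 in the frame of drawer_in between -0.005 and 0.006 m and angle between each of bracket1, bracket2, bracket3, bracket4's own z axis and vertical below 0.08 rad and x of bracket2 in the frame of drawer_in between -0.055 and 0.255 m and y of bracket2 in the frame of drawer_in between -0.188 and 0.188 m and z of bracket2 in the frame of drawer_in between -0.005 and 0.006 m and x of bracket3 in the frame of drawer_in between -0.055 and 0.255 m and y of bracket3 in the frame of drawer_in between -0.188 and 0.188 m and z of bracket3 in the frame of drawer_in between -0.005 and 0.006 m and x of bracket4 in the frame of drawer_in between -0.055 and 0.255 m and y of bracket4 in the frame of drawer_in between -0.188 and 0.188 m and z of bracket4 in the frame of drawer_in between -0.005 and 0.006 m), for 0.3 s.
At the end, for the whole second after the job is handed in: The drawer is shut to within 5 mm, every bracket stands on its flange on the drawer's floor (underside within 6 mm of the floor, tilted less than 0.08 rad) and is at rest, and the offcuts are still in the tote (value of joint drawer below 0.005 m and x of bracket1 in the frame of drawer_in between -0.055 and 0.255 m and y of bracket1 in the frame of drawer_in between -0.188 and 0.188 m and z of bracket1 in the frame of drawer_in between -0.005 and 0.006 m and angle between each of bracket1, bracket2, bracket3, bracket4's own z axis and vertical below 0.08 rad and x of bracket2 in the frame of drawer_in between -0.055 and 0.255 m and y of bracket2 in the frame of drawer_in between -0.188 and 0.188 m and z of bracket2 in the frame of drawer_in between -0.005 and 0.006 m and x of bracket3 in the frame of drawer_in between -0.055 and 0.255 m and y of bracket3 in the frame of drawer_in between -0.188 and 0.188 m and z of bracket3 in the frame of drawer_in between -0.005 and 0.006 m and x of bracket4 in the frame of drawer_in between -0.055 and 0.255 m and y of bracket4 in the frame of drawer_in between -0.188 and 0.188 m and z of bracket4 in the frame of drawer_in between -0.005 and 0.006 m and linear speed of each of bracket1, bracket2, bracket3, bracket4 below 0.03 m/s and x of offcut_a in the frame of tote between -0.16 and 0.16 m and y of offcut_a in the frame of tote between -0.2 and 0.2 m and z of each of offcut_a, channel, tube_a, angle, block, slug in the frame of tote below 0.075 m and x of channel in the frame of tote between -0.16 and 0.16 m and y of channel in the frame of tote between -0.2 and 0.2 m and x of tube_a in the frame of tote between -0.16 and 0.16 m and y of tube_a in the frame of tote between -0.2 and 0.2 m and x of angle in the frame of tote between -0.16 and 0.16 m and y of angle in the frame of tote between -0.2 and 0.2 m and x of block in the frame of tote between -0.16 and 0.16 m and y of block in the frame of tote between -0.2 and 0.2 m and x of slug in the frame of tote between -0.16 and 0.16 m and y of slug in the frame of tote between -0.2 and 0.2 m); the robot touches nothing.
It fails at once if the rivet jar or the oil bottle is moved more than 30 mm (distance of any of oil_bottle, rivet_jar from where it was at the start of the episode above 0.03 m).
Of bracket1, bracket2, bracket3, bracket4 only 3 to 4 are there at a start; the rules pass over those that are not, and their reading is None.
At some moment in a run one of bracket1, bracket2, bracket3, bracket4 may be knocked a few centimetres aside while the robot is not near it.
It also fails if it takes over 208 s, if anything falls off the work surface, if the arm or the gripper's body presses on something with over 40 N, if the wrist force passes 120 N, or if a joint passes its speed limit or range.

ROBOT

A 6-joint arm with a two-finger parallel gripper is mounted at the origin on the work surface. World frame = base frame: x ahead of the robot, y to its left, z up, the work surface at z = 0. Lengths are in mm, angles in rad, forces in N, time in s.
With the tool pointing down it reaches from about 350 to 975 mm from the base axis. Payload 17.4 kg.
Tool frame: the origin (TCP) lies at the very end of the fingers, on their centre line; the grasp point (between the pads) lies 19 mm behind it; x points along the fingers, z is the direction in which the jaws open and shut, and the axes are right-handed (so a half turn about x gives the same grasp; the last joint's range is limited). The gripper opens to 85 mm and grips with 20 to 120 N. Pads are 22 mm wide; open, the fingers measure 114 mm over their backs; the gripper's body (76 mm by 85 mm) begins 54 mm behind the grasp point. The pads swing forward as they close: fully open they stand 13 mm farther back than shut.
Start: joints at [-1.201, 0.116, 1.442, -0, 1.584, -0.038], TCP at [267.69, -619.657, 231.303] pointing down, gripper open.
Joint ranges: [-2.83, 2.83], [-0.83, 2.19], [0.07, 2.5], [-1.14, 4.28], [0.01, 3], [-2.97, 2.97]. Speed limits (rad/s): [1.89, 1.89, 2.22, 3.14, 3.14, 3.14].

INTERFACE

Orientations are given as a unit quaternion [w, x, y, z].
In Python, from cell import ctrl gives the robot as it stands.
- The arm moves only by the tool servo_tool, never from a script. Its argument "plan" is a list of rows, each an object with "claw": the finger opening in mm, from 0 to 85.4; "xyz": the shift along the tool's x, y, z in mm, a list of three; "twist": the turn about the tool's x in degrees. In form: [{"claw": claw, "xyz": [dx, dy, dz], "twist": twist}, ...]. A call has 1 to 20 rows; each row is the pose to reach, as a shift and turn from the pose commanded when the call began, along the tool's axes at that moment; what a row does not reach only later rows make up. A row lasts 1/10 s, in which the tool goes at most 50 mm and 8.59 degrees, less where a joint would pass 70% of its speed; a pose out of reach is approached as far as the arm can. A call with a gripper value outside its range is refused whole. The fingers move at their own pace and stop on an object; the grip force is fixed at half the most. Time passes only in rows, so rows that repeat a pose let the fingers close. It gives the time, the measured TCP pose, the force and the opening at its end, in the units of the state.
- ctrl.get_obs(): the state, without advancing time (a new reading comes with each control period).
- ctrl.grab_frame(name): name is "scene" or "top"; returns a dict with "image" (420x560x3 uint8, blue, green, red), "fx", "fy", "cx", "cy" (pixels), "eye" and "rotation" of the camera in the world. Camera axes: x right, y down, z forward; pixel columns grow to the right and rows downward; lengths in mm; the calibration is good to about 2 mm. A picture is of the moment at which its call begins. There is no depth.
- ctrl.hand_in(): hands the job in, once; it reports no verdict.
The state is a dict: "time": time; "q": joint angles; "qd": joint speeds; "joint_efforts": joint torques, N m; "ee_pos": TCP position; "ee_rot": TCP orientation; "contact_force": force on the tool from outside, world axes, zero at the start; "torque": the same for the moment, N m; "width": finger opening in mm.
Only numpy, scipy, OpenCV 4.12 (cv2) and the standard library are available. Lean on these libraries where they do the work, as an engineer would, in place of code of your own. Each camera call takes 0.05 s, during which the arm holds its last target.

## Working session

There is one attempt and no reset: what is moved stays moved. The work goes in short steps, Python scripts to look and compute and a tool call to move; the robot and the scene stay as the last step left them, time stands still between calls to the robot, and variables do not carry over. Pictures are saved under pics/ and viewed, and the job is handed in when it is done.

Besides the shell and the picture viewer there is one more tool, called after "Request:" as name([rows], argument=value, ...), one row to a line, values as JSON. servo_tool: Moves the arm, as the interface text tells. Its arguments: {"type":"object","properties":{"plan":{"type":"array"}},"required":["plan"]}

```bash
ls; mkdir -p pics; python3 - <<'E'
from cell import ctrl
import cv2,numpy as np
o=ctrl.get_obs();print({k:np.round(v,3) for k,v in o.items()})
for n in("scene","top"):
    f=ctrl.grab_frame(n);cv2.imwrite(f"pics/{n}0.png",f["image"])
    print(n,{k:np.round(f[k],3).tolist() for k in f if k!="image"})
E
```

```text
pics
{'time': np.float64(0.0), 'q': array([-1.201,  0.116,  1.442,  0.   ,  1.584, -0.038]), 'qd': array([ 0.   ,  0.   ,  0.001, -0.001,  0.001,  0.   ]), 'joint_efforts': array([-0.0000e+00, -7.3199e+01, -6.3249e+01, -0.0000e+00,  6.0000e-03,
        0.0000e+00]), 'ee_pos': array([ 267.621, -619.485,  230.556]), 'ee_rot': array([ 0.591,  0.389,  0.591, -0.388]), 'contact_force': array([-1.156, -0.451, -0.081]), 'torque': array([-0.006,  0.03 ,  0.003]), 'width': np.float64(85.305)}
scene {'fx': 423.233, 'fy': 423.233, 'cx': 281.86, 'cy': 212.154, 'eye': [792.639, -414.33, 1105.001], 'rotation': [-0.234, 0.916, 0.314, -0.085]}
top {'fx': 496.748, 'fy': 496.748, 'cx': 277.501, 'cy': 207.213, 'eye': [314.082, 18.277, 1457.725], 'rotation': [0.041, -0.702, 0.71, -0.038]}
```

View pics/scene0.png

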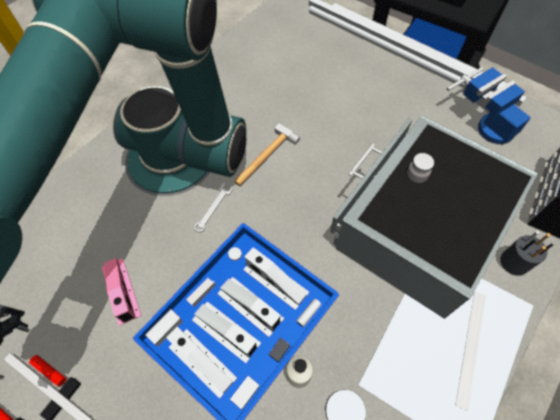

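View pics/top0.png

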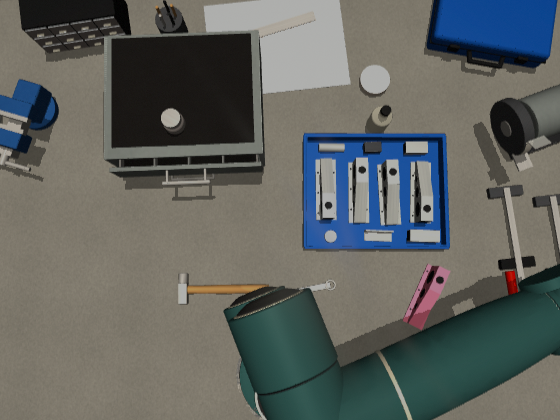

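Four white brackets are in the tote (top view at about (327,190), (359,190), (390,192), (423,192)). The look-alike is the pink one at (427,297), outside the tote, and the offcuts lie along the tote's ends. Next I build the helpers and take enlarged crops.

```bash
cat > h.py <<'E'
from cell import ctrl
import cv2,numpy as np
from scipy.spatial.transform import Rotation as R
def rot(q): return R.from_quat([q[1],q[2],q[3],q[0]]).as_matrix()
def grab(n,save=None):
    f=ctrl.grab_frame(n); f["R"]=rot(f["rotation"]); f["eye"]=np.array(f["eye"],float)
    if save: cv2.imwrite(f"pics/{save}.png",f["image"])
    return f
def ray(f,u,v):
    d=f["R"]@np.array([(u-f["cx"])/f["fx"],(v-f["cy"])/f["fy"],1.]); return f["eye"],d/np.linalg.norm(d)
def onz(f,u,v,z):
    e,d=ray(f,u,v); return e+d*(z-e[2])/d[2]
def proj(f,p):
    c=f["R"].T@(np.array(p,float)-f["eye"]); return np.array([f["fx"]*c[0]/c[2]+f["cx"],f["fy"]*c[1]/c[2]+f["cy"]])
def tri(f1,p1,f2,p2):
    e1,d1=ray(f1,*p1);e2,d2=ray(f2,*p2)
    s=np.linalg.lstsq(np.stack([d1,-d2],1),e2-e1,rcond=None)[0]
    a,b=e1+s[0]*d1,e2+s[1]*d2
    return (a+b)/2,np.linalg.norm(a-b)
def crop(f,x0,y0,x1,y1,k,name):
    im=cv2.resize(f["image"][y0:y1,x0:x1],None,fx=k,fy=k,interpolation=cv2.INTER_CUBIC)
    for x in range((x0+9)//10*10,x1,10):
        X=int((x-x0)*k+k/2); cv2.line(im,(X,0),(X,8 if x%50 else 16),(0,255,255),1)
        if x%20==0: cv2.putText(im,str(x),(X-10,24),0,.35,(0,255,255),1)
    for y in range((y0+9)//10*10,y1,10):
        Y=int((y-y0)*k+k/2); cv2.line(im,(0,Y),(8 if y%50 else 16,Y),(0,255,255),1)
        if y%20==0: cv2.putText(im,str(y),(10,Y+4),0,.35,(0,255,255),1)
    cv2.imwrite(f"pics/{name}.png",im)
def obs():
    o=ctrl.get_obs(); M=rot(o["ee_rot"])
    print("t",round(float(o["time"]),2),"pos",np.round(o["ee_pos"],1),"F",np.round(o["contact_force"],1),"w",round(float(o["width"]),1))
    print("tool x",np.round(M[:,0],3),"y",np.round(M[:,1],4),"z(jaw)",np.round(M[:,2],4),"q",np.round(o["q"],2))
    return o,M
def shift(M,d): return np.round(M.T@np.array(d,float),1)
def yaw(v): return np.degrees(np.arctan2(v[1],v[0]))
E
python3 - <<'E'
from h import *
t=grab("top");s=grab("scene")
crop(t,295,125,455,255,5,"t_tote");crop(s,130,220,345,420,3.7,"s_tote")
crop(t,95,20,275,195,3.4,"t_cab");crop(s,325,110,545,320,2.8,"s_cab")
E
```

```text
(no output)
```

View pics/t_tote.png

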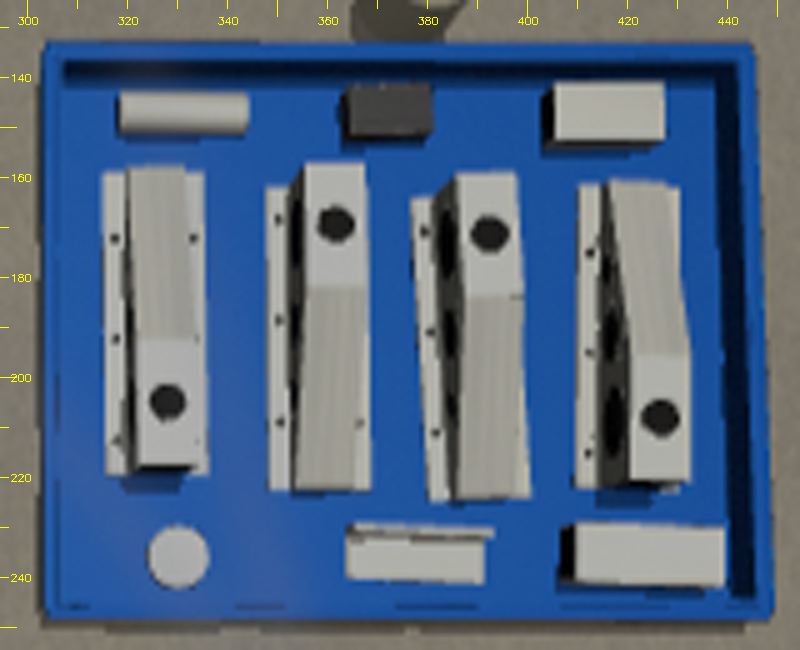

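View pics/s_tote.png

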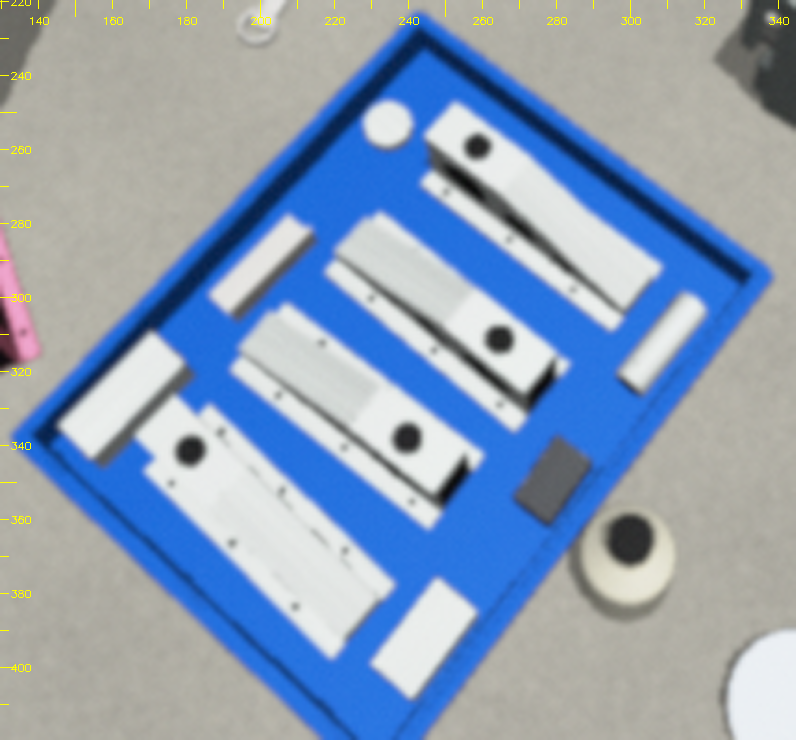

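View pics/t_cab.png

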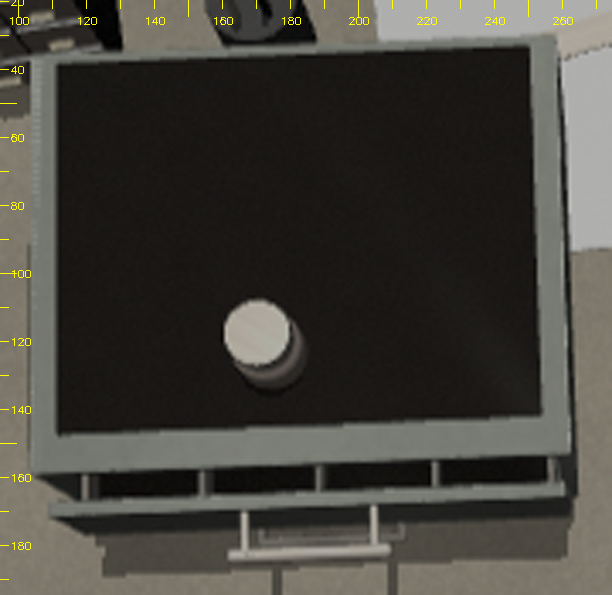

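View pics/s_cab.png

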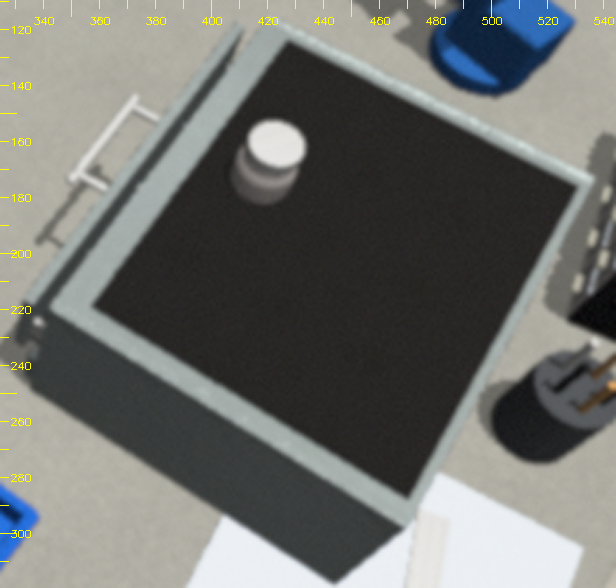

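```bash
cat > m1.py <<'E'
from h import *
t=grab("top");s=grab("scene")
def discs(f,box,lo):
    x0,y0,x1,y1=box;im=f["image"][y0:y1,x0:x1]
    g=cv2.resize(cv2.cvtColor(im,6),None,fx=4,fy=4,interpolation=cv2.INTER_CUBIC)
    out=[]
    b=(g<100).astype(np.uint8)
    cs,_=cv2.findContours(b,cv2.RETR_CCOMP,cv2.CHAIN_APPROX_NONE)
    for c in cs:
        a=cv2.contourArea(c)/16
        if 22<a<80:
            (cx,cy),(w,h),_=cv2.minAreaRect(c)
            if max(w,h)<1.45*min(w,h) and a*16>.68*w*h:
                m=cv2.moments(c); out.append((round((m["m10"]/m["m00"]+.5)/4-.5+x0,2),round((m["m01"]/m["m00"]+.5)/4-.5+y0,2),round(a,1)))
    return out
print("top",discs(t,(305,140,440,240),0)); print("scene",discs(s,(135,225,340,410),0))
E
python3 m1.py
```

```text
top [(426.66, 208.06, 40.8), (328.03, 204.9, 37.6), (392.49, 171.37, 40.2), (361.71, 169.42, 38.4)]
scene [(181.02, 341.37, 36.0), (239.64, 337.98, 34.8), (264.56, 311.23, 30.7), (258.62, 259.18, 24.1)]
```

```bash
cat > m2.py <<'E'
from h import *
t=grab("top");s=grab("scene")
T=[(328.03,204.9),(361.71,169.42),(392.49,171.37),(426.66,208.06)]
S=[(258.62,259.18),(264.56,311.23),(239.64,337.98),(181.02,341.37)]
for a,b in zip(T,S):
    p,e=tri(t,a,s,b);print("disc",np.round(p,1),round(e,1))
tc=lambda X,Y:(295+(X-2.5)/5,125+(Y-2.5)/5)
for i,(a,b) in enumerate([((104,172),(107,475)),((267,187),(270,490)),((412,197),(432,502)),((580,184),(576,488))]):
    A=onz(t,*tc(*a),8);B=onz(t,*tc(*b),8);print("flange left",i+1,np.round(A[:2]),np.round(B[:2]),"len",round(np.linalg.norm(A-B),1),"yaw",round(yaw(A-B),2))
c=lambda X,Y:(95+(X-1.7)/3.4,20+(Y-1.7)/3.4)
d=lambda X,Y:(325+(X-1.4)/2.8,110+(Y-1.4)/2.8)
for n,a,b in [("cab top front right",(570,453),(52,309)),("cab top back right",(557,37),(410,527)),("cab back left",(35,55),(592,177)),
   ("handle R end",(389,550),(74,178)),("handle L end",(229,555),(136,99)),("jar top",(257,333),(277,143))]:
    p,e=tri(t,c(*a),s,d(*b));print(n,np.round(p,1),round(e,1))
for n,a,z in [("cab FR",(570,453),179),("FL",(34,473),179),("BR",(557,37),179),("BL",(35,55),179),("drfront R top out",(565,496),155),("L",(50,515),155),("hR",(389,550),145),("hL",(229,555),145),
  ("div1",(89,500),103),("div1b",(87,475),103),("div4",(436,486),103)]:
    print(n,np.round(onz(t,*c(*a),z),1))
E
python3 m2.py
```

```text
disc [ 474.2 -119.9   73.6] 0.1
disc [ 573.8 -217.5   73.8] 0.3
disc [ 567.3 -304.3   73.1] 0.1
disc [ 461.8 -396.1   72.9] 0.4
flange left 1 [620. -92.] [439. -90.] len 180.5 yaw -0.62
flange left 2 [ 609. -188.] [ 429. -185.] len 180.2 yaw -1.04
flange left 3 [ 602. -274.] [ 421. -280.] len 181.3 yaw 1.72
flange left 4 [ 609. -374.] [ 428. -364.] len 180.9 yaw -3.14
cab top front right [603.8  60.8 173.4] 1.5
cab top back right [940.6  68.5 178.2] 3.7
cab back left [926.7 480.2 182.4] 2.0
handle R end [534.5 205.1 148.4] 3.7
handle L end [531.1 330.5 141.9] 1.8
jar top [682.3 289.7 238.5] 0.2
cab FR [601.9  60.1 179. ]
FL [591.6 473.8 179. ]
BR [938.4  67.5 179. ]
BL [929.3 482.  179. ]
drfront R top out [573.   65.1 155. ]
L [563.1 468.9 155. ]
hR [533.6 204.4 145. ]
hL [531.2 330.4 145. ]
div1 [585.1 455.3 103. ]
div1b [605.8 457.4 103. ]
div4 [593.  172.2 103. ]
```

```bash
cat > go.py <<'E'
# usage: go.py x y z jawyaw  -> shift in tool axes and twist to reach
from h import *
import sys
def need(x,y,z,jy,pr=True):
    o,M=obs()
    s=shift(M,np.array([x,y,z])-o["ee_pos"])
    cur=yaw(M[:,2]); d=(jy-cur+90)%180-90   # world yaw change
    print("shift",s,"world yaw change",round(d,2),"-> twist",round(-d,2) if M[2,0]<0 else d," other:",round(-(d-np.sign(d)*180),2),"q6",round(o["q"][5],2))
if __name__=="__main__": need(*map(float,sys.argv[1:5]))
E
python3 go.py 532.4 267.4 230 1.4
```

```text
t 0.4 pos [ 267.7 -619.6  231.2] F [0.1 0.1 0.3] w 85.3
tool x [-0.  0. -1.] y [0.918  0.3966 0.    ] z(jaw) [ 3.966e-01 -9.180e-01 -2.000e-04] q [-1.2   0.12  1.44 -0.    1.58 -0.04]
shift [   1.3  594.8 -709.3] world yaw change 68.04 -> twist -68.04  other: 111.96 q6 -0.04
```

Request:
servo_tool([
  {"claw":40,"xyz":[0,595,-709],"twist":-68},
  {"claw":26,"xyz":[0,595,-709],"twist":-68},
  {"claw":26,"xyz":[0,595,-709],"twist":-68},
  {"claw":26,"xyz":[0,595,-709],"twist":-68},
  {"claw":26,"xyz":[0,595,-709],"twist":-68},
  {"claw":26,"xyz":[0,595,-709],"twist":-68},
  {"claw":26,"xyz":[0,595,-709],"twist":-68},
  {"claw":26,"xyz":[0,595,-709],"twist":-68},
  {"claw":26,"xyz":[0,595,-709],"twist":-68},
  {"claw":26,"xyz":[0,595,-709],"twist":-68},
  {"claw":26,"xyz":[0,595,-709],"twist":-68},
  {"claw":26,"xyz":[0,595,-709],"twist":-68},
  {"claw":26,"xyz":[0,595,-709],"twist":-68},
  {"claw":26,"xyz":[0,595,-709],"twist":-68},
  {"claw":26,"xyz":[0,595,-709],"twist":-68},
  {"claw":26,"xyz":[0,595,-709],"twist":-68},
  {"claw":26,"xyz":[0,595,-709],"twist":-68},
  {"claw":26,"xyz":[0,595,-709],"twist":-68},
  {"claw":26,"xyz":[0,595,-709],"twist":-68},
  {"claw":26,"xyz":[0,595,-709],"twist":-68},
])

```text
time: 2.4
ee_pos: [532.9, 270.0, 230.4]
ee_rot: [0.707, -0.009, 0.707, 0.009]
contact_force: [0.8, -0.1, -0.4]
width: 26.6
```

```bash
python3 go.py 532.4 267.4 128 1.4
```

```text
t 2.4 pos [532.9 270.  230.4] F [ 0.8 -0.1 -0.4] w 26.6
tool x [-0.001 -0.    -1.   ] y [-2.670e-02  9.996e-01 -1.000e-04] z(jaw) [ 0.9996  0.0267 -0.0012] q [ 0.43 -0.05  1.61  0.    1.58  0.4 ]
shift [102.4  -2.6  -0.4] world yaw change -0.13 -> twist 0.13  other: -179.87 q6 0.4
```

Request:
servo_tool([
  {"claw":26,"xyz":[30,-2,0],"twist":0},
  {"claw":26,"xyz":[60,-2,0],"twist":0},
  {"claw":26,"xyz":[85,-2,0],"twist":0},
  {"claw":26,"xyz":[100,-2,0],"twist":0},
  {"claw":26,"xyz":[100,-2,0],"twist":0},
  {"claw":2,"xyz":[100,-2,0],"twist":0},
  {"claw":2,"xyz":[100,-2,0],"twist":0},
  {"claw":2,"xyz":[100,-2,0],"twist":0},
  {"claw":2,"xyz":[100,-2,0],"twist":0},
])

```text
time: 3.3
ee_pos: [533.2, 265.1, 132.7]
ee_rot: [0.708, -0.008, 0.707, 0.008]
contact_force: [-2.3, -4.6, 6.3]
width: 8.9
```

```bash
python3 - <<'E'
from h import *
obs();t=grab("top");s=grab("scene");crop(t,150,130,230,200,6,"t1");crop(s,325,120,425,220,6,"s1")
E
```

```text
t 3.3 pos [533.2 265.1 132.7] F [-2.3 -4.6  6.3] w 8.9
tool x [ 0.002  0.    -1.   ] y [-2.370e-02  9.997e-01  2.000e-04] z(jaw) [0.9997 0.0237 0.0015] q [ 0.42 -0.01  1.74 -0.    1.42  0.4 ]
```

View pics/s1.png

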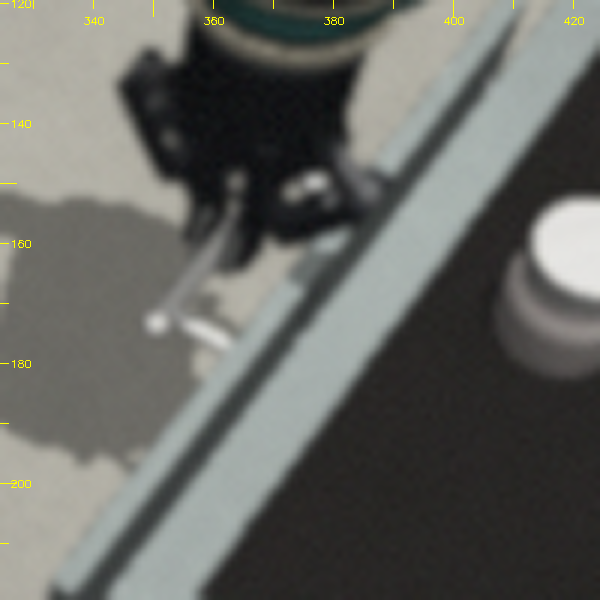

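The bar handle at (355,165) lies between the pads (width 8.9). Next I pull.

Request:
servo_tool([
  {"claw":2,"xyz":[0,0,-8],"twist":0},
  {"claw":2,"xyz":[0,0,-20],"twist":0},
  {"claw":2,"xyz":[0,0,-35],"twist":0},
  {"claw":2,"xyz":[0,0,-50],"twist":0},
  {"claw":2,"xyz":[0,0,-65],"twist":0},
  {"claw":2,"xyz":[0,0,-80],"twist":0},
  {"claw":2,"xyz":[0,0,-90],"twist":0},
  {"claw":2,"xyz":[0,0,-96],"twist":0},
  {"claw":2,"xyz":[0,0,-100],"twist":0},
  {"claw":2,"xyz":[0,0,-104],"twist":0},
  {"claw":2,"xyz":[0,0,-106],"twist":0},
])

```text
time: 4.5
ee_pos: [428.8, 262.4, 132.8]
ee_rot: [0.709, -0.008, 0.705, 0.008]
contact_force: [31.1, -4.5, -7.7]
width: 8.7
```

Request:
servo_tool([
  {"claw":2,"xyz":[0,0,2],"twist":0},
  {"claw":26,"xyz":[0,0,2],"twist":0},
  {"claw":26,"xyz":[0,0,2],"twist":0},
  {"claw":26,"xyz":[0,0,2],"twist":0},
  {"claw":26,"xyz":[-30,0,2],"twist":0},
  {"claw":40,"xyz":[-70,0,2],"twist":0},
  {"claw":50,"xyz":[-110,0,2],"twist":0},
  {"claw":50,"xyz":[-110,-40,2],"twist":0},
  {"claw":50,"xyz":[-110,-90,2],"twist":0},
  {"claw":50,"xyz":[-110,-140,2],"twist":0},
  {"claw":50,"xyz":[-110,-190,2],"twist":0},
  {"claw":50,"xyz":[-110,-240,2],"twist":0},
  {"claw":50,"xyz":[-110,-290,2],"twist":0},
])

```text
time: 5.8
ee_pos: [435.3, -29.0, 241.7]
ee_rot: [0.707, -0.009, 0.707, 0.009]
contact_force: [0.9, -0.3, 1.0]
width: 50.1
```

```bash
python3 - <<'E'
from h import *
obs();t=grab("top");s=grab("scene");crop(t,90,140,280,230,4.2,"t2");crop(s,290,90,430,260,3.5,"s2")
E
```

```text
t 5.8 pos [435.3 -29.  241.7] F [ 0.9 -0.3  1. ] w 50.1
tool x [ 0.001  0.    -1.   ] y [-2.430e-02  9.997e-01  1.000e-04] z(jaw) [0.9997 0.0243 0.0011] q [-0.13 -0.43  1.91  0.    1.66 -0.15]
```

View pics/t2.png

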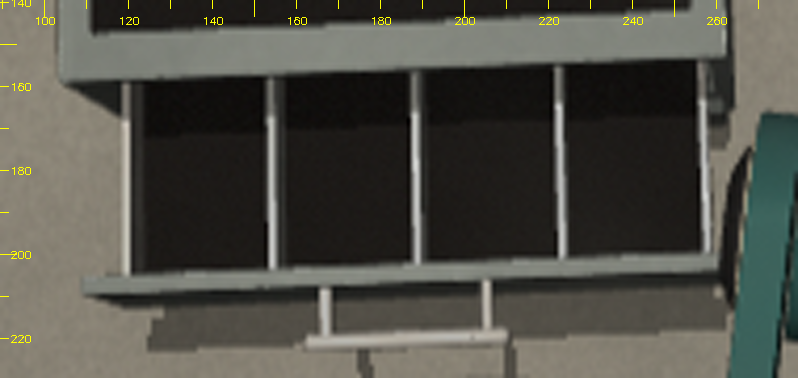

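View pics/s2.png

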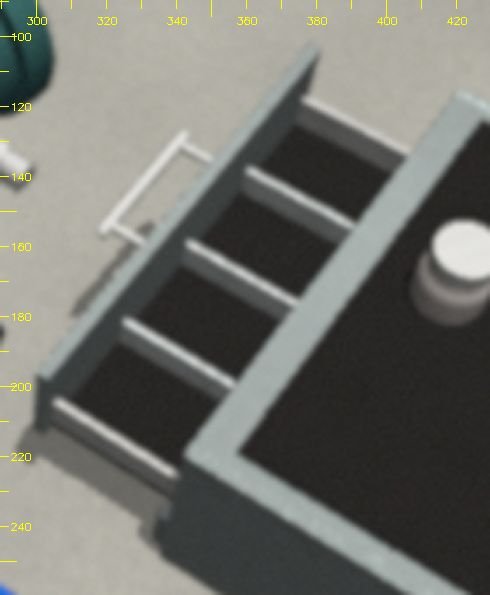

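```bash
cat > m3.py <<'E'
from h import *
t=grab("top");s=grab("scene")
c=lambda X,Y:(90+(X-2.1)/4.2,140+(Y-2.1)/4.2)
d=lambda X,Y:(290+(X-1.75)/3.5,90+(Y-1.75)/3.5)
for a,b in zip([(707,252),(562,258),(418,263),(274,268),(128,273)],[(57,403),(127,322),(190,243),(250,170),(307,101)]):
    p,e=tri(t,c(*a),s,d(*b));print("div end tri",np.round(p,1),round(e,1),"z=103:",np.round(onz(t,*c(*a),103)[:2],1))
for a in [(703,62),(560,68),(416,73),(270,78)]: print("div at top lip",np.round(onz(t,*c(*a),103),1))
for n,a,z in [("wall inner top R",(710,256),155),("L",(90,277),155),("outer R",(712,269),155),("outer L",(84,294),155),("cabtop FR",(726,57),179),("FL",(60,80),179),("cab bottom lip?",(726,57),167),("hR",(505,336),145),("hL",(307,342),145)]:
    print(n,np.round(onz(t,*c(*a),z)[:2],1))
p,e=tri(t,c(712,262),s,d(40,372));print("wall corner",p.round(1),e.round(1))
p,e=tri(t,c(726,57),s,d(188,455));print("cab FR",p.round(1),e.round(1))
p,e=tri(t,c(506,336),s,d(103,231));print("handle R",p.round(1),e.round(1))
E
python3 m3.py
```

```text
div end tri [486.1  73.9 107. ] 4.3 z=103: [488.2  75.6]
div end tri [484.4 169.6 103.6] 2.5 z=103: [485.4 170.6]
div end tri [481.9 263.3 106.5] 2.6 z=103: [483.3 264.9]
div end tri [479.8 357.3 107. ] 2.4 z=103: [481.2 359.2]
div end tri [477.6 452.8 106.2] 2.8 z=103: [479.1 454.8]
div at top lip [614.9  77.3 103. ]
div at top lip [612.1 171.9 103. ]
div at top lip [609.9 267.2 103. ]
div at top lip [607.8 363.8 103. ]
wall inner top R [478.9  71.5]
L [470.5 461.9]
outer R [470.7  70.3]
outer L [459.8 465.4]
cabtop FR [601.   59.6]
FL [591.8 475.6]
cab bottom lip? [603.7  60. ]
hR [430.9 201.9]
hL [428.7 327. ]
wall corner [473.6  68.3 148.7] 6.5
cab FR [603.2  60.7 174.5] 3.1
handle R [431.5 201.7 146.9] 2.1
```

```bash
python3 go.py 474 -120 130 89.4; python3 - <<'E'
from h import *
t=grab("top")
for u,v in [(303,190),(447,190),(441.5,190)]: print(onz(t,u,v,45).round(1))
E
```

```text
t 6.0 pos [435.6 -28.1 241.3] F [0.4 0.9 0.3] w 50.0
tool x [ 0.  0. -1.] y [-2.090e-02  9.998e-01  3.000e-04] z(jaw) [9.998e-01 2.090e-02 1.000e-04] q [-0.12 -0.42  1.91  0.    1.66 -0.14]
shift [111.3 -92.7  36.4] world yaw change 88.2 -> twist -88.2  other: 91.8 q6 -0.14
[521.5 -51.9  45. ]
[ 516.2 -464.9   45. ]
[ 516.4 -449.2   45. ]
```

Request:
servo_tool([
  {"claw":50,"xyz":[5,-10,4],"twist":-8},
  {"claw":50,"xyz":[20,-30,12],"twist":-16},
  {"claw":50,"xyz":[40,-50,20],"twist":-24},
  {"claw":50,"xyz":[60,-70,28],"twist":-32},
  {"claw":50,"xyz":[80,-85,34],"twist":-40},
  {"claw":50,"xyz":[100,-92.5,36.5],"twist":-48},
  {"claw":50,"xyz":[111,-92.5,36.5],"twist":-56},
  {"claw":50,"xyz":[111,-92.5,36.5],"twist":-64},
  {"claw":50,"xyz":[111,-92.5,36.5],"twist":-72},
  {"claw":50,"xyz":[111,-92.5,36.5],"twist":-80},
  {"claw":50,"xyz":[111,-92.5,36.5],"twist":-88},
  {"claw":50,"xyz":[130,-92.5,36.5],"twist":-88},
  {"claw":50,"xyz":[155,-92.5,36.5],"twist":-88},
  {"claw":50,"xyz":[180,-92.5,36.5],"twist":-88},
  {"claw":50,"xyz":[198,-92.5,36.5],"twist":-88},
  {"claw":50,"xyz":[198,-92.5,36.5],"twist":-88},
  {"claw":50,"xyz":[198,-92.5,36.5],"twist":-88},
])

```text
time: 7.75
ee_pos: [474.8, -117.7, 43.8]
ee_rot: [0.502, -0.498, 0.502, 0.498]
contact_force: [-0.2, 0.8, 1.0]
width: 49.8
```

```bash
python3 go.py 474 -120 43 89.4; python3 - <<'E'
from h import *
s=grab("scene");crop(s,180,200,340,340,4,"s3")
E
```

```text
t 7.75 pos [ 474.8 -117.7   43.8] F [-0.2  0.8  1. ] w 49.8
tool x [-0.  0. -1.] y [-1.0e+00  9.1e-03  1.0e-04] z(jaw) [9.1e-03 1.0e+00 2.0e-04] q [-0.3  -0.18  2.04  0.    1.28 -1.86]
shift [ 0.8  0.8 -2.3] world yaw change -0.08 -> twist 0.08  other: -179.92 q6 -1.86
```

View pics/s3.png

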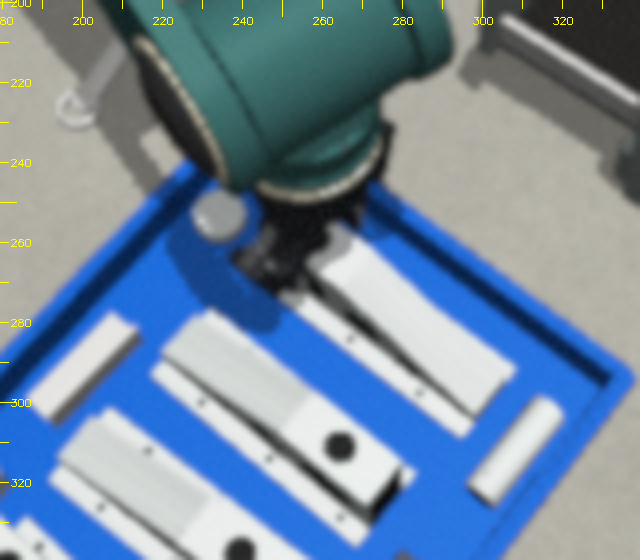

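The fingers straddle the tall end at (258,265). I close them and lift.

Request:
servo_tool([
  {"claw":44,"xyz":[0.5,1,-2],"twist":0},
  {"claw":25,"xyz":[0.5,1,-2],"twist":0},
  {"claw":25,"xyz":[0.5,1,-2],"twist":0},
  {"claw":25,"xyz":[0.5,1,-2],"twist":0},
  {"claw":25,"xyz":[0.5,1,-2],"twist":0},
  {"claw":25,"xyz":[0.5,1,-2],"twist":0},
  {"claw":25,"xyz":[-10,1,-2],"twist":0},
  {"claw":25,"xyz":[-40,1,-2],"twist":0},
  {"claw":25,"xyz":[-80,1,-2],"twist":0},
  {"claw":25,"xyz":[-120,1,-2],"twist":0},
  {"claw":25,"xyz":[-160,1,-2],"twist":0},
  {"claw":25,"xyz":[-190,1,-2],"twist":0},
  {"claw":25,"xyz":[-200,1,-2],"twist":0},
  {"claw":25,"xyz":[-200,1,-2],"twist":0},
])

```text
time: 9.2
ee_pos: [473.6, -120.9, 244.5]
ee_rot: [0.503, -0.498, 0.502, 0.497]
contact_force: [0.9, -0.3, -2.9]
width: 33.0
```

```bash
python3 - <<'E'
from h import *
obs();s=grab("scene");crop(s,180,130,400,330,3.6,"s4");t=grab("top");crop(t,270,110,400,240,5,"t4")
E
```

```text
t 9.2 pos [ 473.6 -120.9  244.5] F [ 0.9 -0.3 -2.9] w 33.0
tool x [ 0.002 -0.001 -1.   ] y [-0.9999  0.0112 -0.0019] z(jaw) [ 1.120e-02  9.999e-01 -6.000e-04] q [-0.3  -0.3   1.81 -0.    1.63 -1.86]
```

View pics/s4.png

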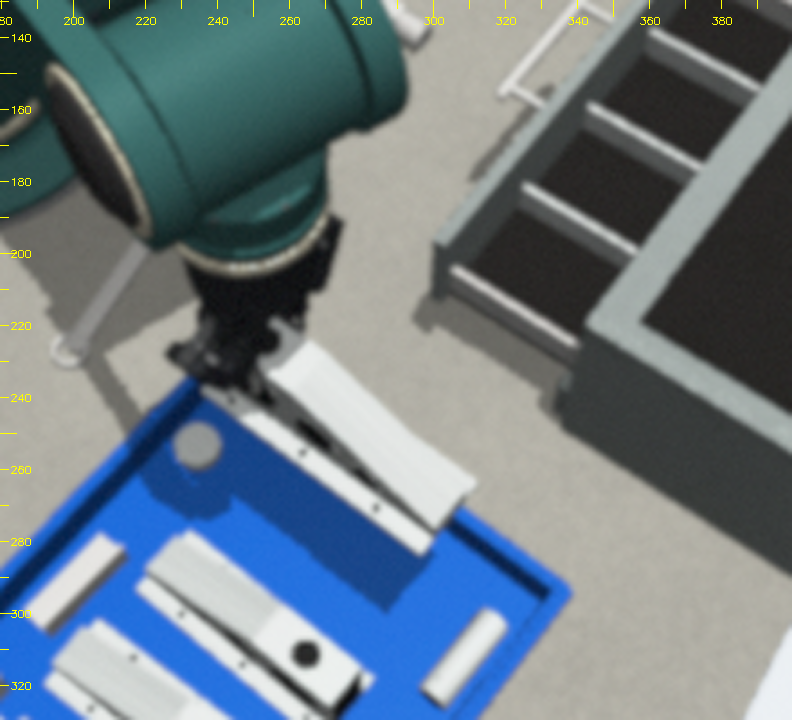

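View pics/t4.png

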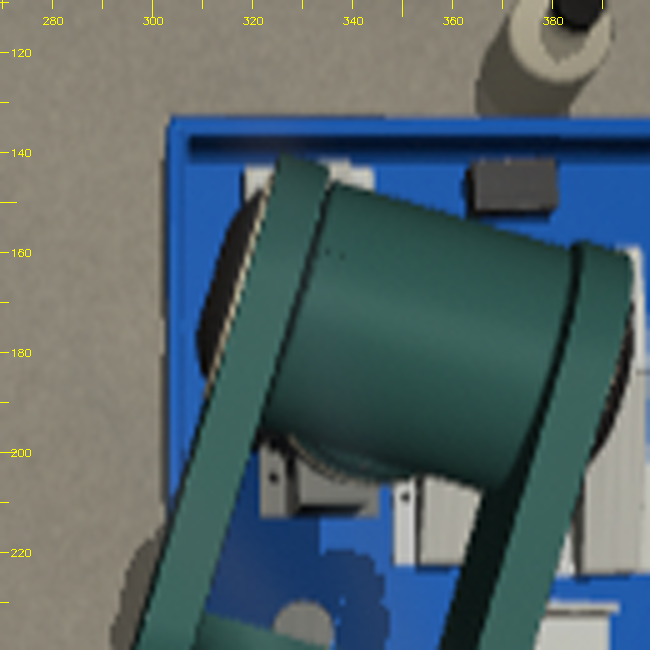

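```bash
cat > chk.py <<'E'
# chk.py psi(heading deg) [dz=grip: TCP above underside]
from h import *
import sys
psi=np.radians(float(sys.argv[1])); dz=float(sys.argv[2]) if len(sys.argv)>2 else 39
o,M=obs(); s=grab("scene"); t=grab("top")
base=np.array(o["ee_pos"])-[0,0,dz]
for n,l in [("nose R bot",(90,-30,0)),("nose L bot",(90,30,0)),("nose top R",(90,-17,20)),("nose top L",(90,17,20)),("tail R bot",(-90,-30,0)),("tail L bot",(-90,30,0))]:
    x,y=l[0]+55,l[1]
    p=base+[x*np.cos(psi)-y*np.sin(psi),x*np.sin(psi)+y*np.cos(psi),l[2]]
    print(n,"scene",proj(s,p).round(1),"top",proj(t,p).round(1))
E
python3 chk.py -0.6
```

```text
t 9.3 pos [ 473.  -120.7  241.8] F [ 0.6  0.5 -1.2] w 32.9
tool x [-0.002  0.001 -1.   ] y [-0.9999  0.0112  0.0017] z(jaw) [1.120e-02 9.999e-01 5.000e-04] q [-0.3  -0.3   1.81 -0.    1.63 -1.86]
nose R bot scene [295.8 284.2] top [344.1 143.7]
nose L bot scene [311.9 264.4] top [320.9 143.7]
nose top R scene [299.6 276.7] top [340.  141.8]
nose top L scene [308.9 265.3] top [326.6 141.8]
tail R bot scene [235.3 238.7] top [345.3 213.1]
tail L bot scene [251.8 221. ] top [321.7 213.2]
```

```bash
python3 go.py 524 408 250 1.4
```

```text
t 9.4 pos [ 472.9 -120.7  241.4] F [ 0.7  0.6 -1.4] w 33.4
tool x [-0.003  0.001 -1.   ] y [-0.9999  0.0111  0.0025] z(jaw) [1.110e-02 9.999e-01 8.000e-04] q [-0.3  -0.3   1.81  0.    1.63 -1.86]
shift [ -8.3 -45.2 529.2] world yaw change -87.97 -> twist 87.97  other: -92.03 q6 -1.86
```

Request:
servo_tool([
  {"claw":25,"xyz":[-8,0,10],"twist":8},
  {"claw":25,"xyz":[-8,-5,30],"twist":16},
  {"claw":25,"xyz":[-8,-10,60],"twist":24},
  {"claw":25,"xyz":[-8,-15,95],"twist":32},
  {"claw":25,"xyz":[-8,-20,135],"twist":40},
  {"claw":25,"xyz":[-8,-25,175],"twist":48},
  {"claw":25,"xyz":[-8,-30,215],"twist":56},
  {"claw":25,"xyz":[-8,-35,260],"twist":64},
  {"claw":25,"xyz":[-8,-40,305],"twist":72},
  {"claw":25,"xyz":[-8,-45,350],"twist":80},
  {"claw":25,"xyz":[-8,-45,395],"twist":88},
  {"claw":25,"xyz":[-8,-45,435],"twist":88},
  {"claw":25,"xyz":[-8,-45,475],"twist":88},
  {"claw":25,"xyz":[-8,-45,505],"twist":88},
  {"claw":25,"xyz":[-8,-45,522],"twist":88},
  {"claw":25,"xyz":[-8,-45,529],"twist":88},
  {"claw":25,"xyz":[-8,-45,529],"twist":88},
  {"claw":25,"xyz":[-8,-45,529],"twist":88},
])

```text
time: 11.2
ee_pos: [524.4, 406.6, 251.2]
ee_rot: [0.707, -0.008, 0.707, 0.008]
contact_force: [0.3, -0.8, -1.4]
width: 32.9
```

```bash
python3 go.py 524 408 147 1.4; python3 chk.py -88.6 ;python3 - <<'E'
from h import *
s=grab("scene");crop(s,270,60,470,260,3.6,"s5")
E
```

```text
t 11.2 pos [524.4 406.6 251.2] F [ 0.3 -0.8 -1.4] w 32.9
tool x [-0. -0. -1.] y [-2.310e-02  9.997e-01 -3.000e-04] z(jaw) [ 9.997e-01  2.310e-02 -1.000e-04] q [ 0.62  0.09  1.44 -0.    1.61  0.6 ]
shift [104.2   1.4  -0.4] world yaw change 0.08 -> twist -0.08  other: 179.92 q6 0.6
t 11.2 pos [524.4 406.6 251.2] F [ 0.3 -0.8 -1.4] w 32.9
tool x [-0. -0. -1.] y [-2.310e-02  9.997e-01 -3.000e-04] z(jaw) [ 9.997e-01  2.310e-02 -1.000e-04] q [ 0.62  0.09  1.44 -0.    1.61  0.6 ]
nose R bot scene [353.6 138.9] top [182.8 191.1]
nose L bot scene [373.1 149.6] top [182.5 167.8]
nose top R scene [358.9 136.3] top [181.2 184.8]
nose top L scene [370.2 142.4] top [181.  171.4]
tail R bot scene [387.4  98. ] top [111.8 193.7]
tail L bot scene [406.3 107.5] top [111.9 170.4]
```

View pics/s5.png

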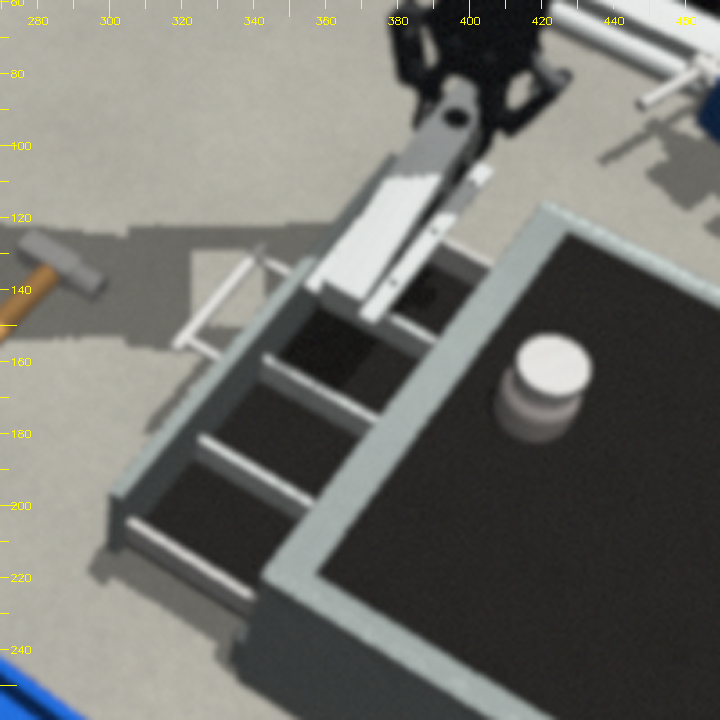

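The carried bracket lies where predicted: the nose corner is at (372,148). I lower it into the open part of the drawer.

Request:
servo_tool([
  {"claw":25,"xyz":[20,1,0],"twist":0},
  {"claw":25,"xyz":[45,1,0],"twist":0},
  {"claw":25,"xyz":[70,1,0],"twist":0},
  {"claw":25,"xyz":[90,1,0],"twist":0},
  {"claw":25,"xyz":[104,1,0],"twist":0},
  {"claw":25,"xyz":[104,1,0],"twist":0},
  {"claw":25,"xyz":[104,1,0],"twist":0},
])

```text
time: 12.05
ee_pos: [524.5, 408.6, 148.2]
ee_rot: [0.707, -0.008, 0.707, 0.008]
contact_force: [0.4, -0.8, -0.8]
width: 33.3
```

```bash
python3 go.py 524 408 147 1.4; python3 chk.py -88.6 ;python3 - <<'E'
from h import *
s=grab("scene");crop(s,300,60,440,220,5,"s6");t=grab("top");crop(t,90,140,250,230,5,"t6")
E
```

```text
t 12.05 pos [524.5 408.6 148.2] F [ 0.4 -0.8 -0.8] w 33.3
tool x [ 0.001  0.    -1.   ] y [-2.360e-02  9.997e-01  4.000e-04] z(jaw) [9.997e-01 2.360e-02 6.000e-04] q [0.62 0.13 1.56 0.   1.45 0.6 ]
shift [ 1.2 -0.6 -0.5] world yaw change 0.05 -> twist -0.05  other: 179.95 q6 0.6
t 12.05 pos [524.5 408.6 148.2] F [ 0.4 -0.8 -0.8] w 33.3
tool x [ 0.001  0.    -1.   ] y [-2.360e-02  9.997e-01  4.000e-04] z(jaw) [9.997e-01 2.360e-02 6.000e-04] q [0.62 0.13 1.56 0.   1.45 0.6 ]
nose R bot scene [349.  161.2] top [189.4 196.5]
nose L bot scene [367.  171.4] top [189.  174.9]
nose top R scene [353.8 159.2] top [188.  190.7]
nose top L scene [364.2 165.1] top [187.8 178.3]
tail R bot scene [380.6 122.1] top [123.7 198.9]
tail L bot scene [398.1 131.2] top [123.7 177.3]
```

View pics/s6.png

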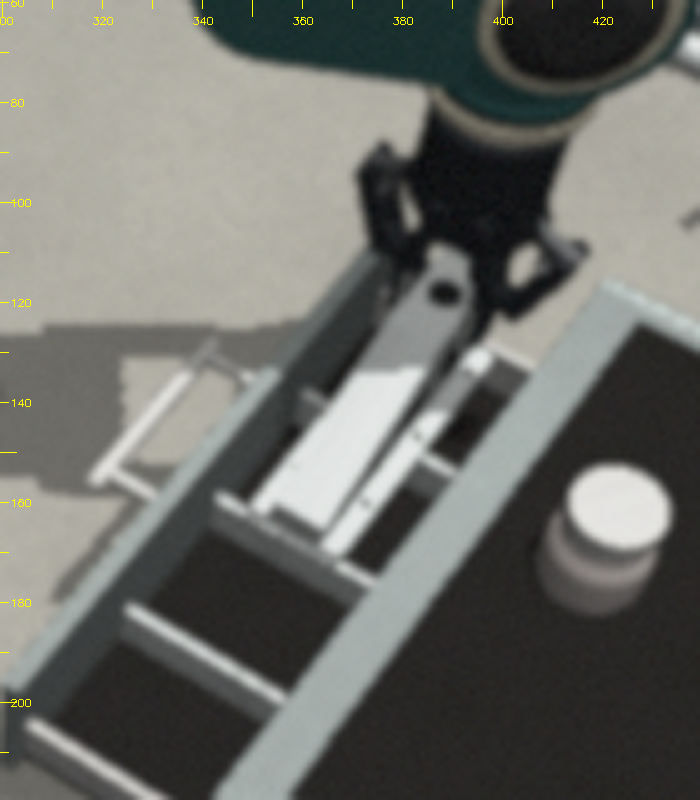

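View pics/t6.png

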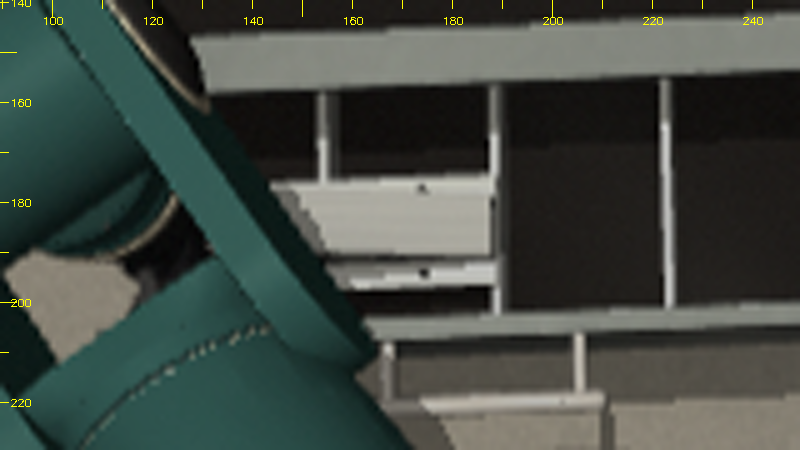

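Request:
servo_tool([
  {"claw":25,"xyz":[1.5,0,-0.5],"twist":-5},
  {"claw":25,"xyz":[1.5,0,-0.5],"twist":-11},
  {"claw":25,"xyz":[1.5,0,-0.5],"twist":-17},
  {"claw":25,"xyz":[1.5,0,-0.5],"twist":-23},
  {"claw":25,"xyz":[1.5,0,-0.5],"twist":-29},
  {"claw":25,"xyz":[1.5,0,-0.5],"twist":-35},
  {"claw":25,"xyz":[1.5,0,-0.5],"twist":-40},
  {"claw":25,"xyz":[1.5,0,-0.5],"twist":-45},
  {"claw":25,"xyz":[1.5,0,-0.5],"twist":-50},
])

```text
time: 13.15
ee_pos: [523.9, 408.8, 146.5]
ee_rot: [0.637, -0.308, 0.636, 0.308]
contact_force: [-0.6, 0.3, -1.6]
width: 33.2
```

```bash
python3 go.py 524 408 147 51.4; python3 - <<'E'
from h import *
s=grab("scene");crop(s,300,60,440,220,5,"s7")
E
```

```text
t 13.15 pos [523.9 408.8 146.5] F [-0.6  0.3 -1.6] w 33.2
tool x [ 0.001  0.001 -1.   ] y [-7.834e-01  6.215e-01 -2.000e-04] z(jaw) [0.6215 0.7834 0.0009] q [ 0.62  0.13  1.57  0.    1.45 -0.28]
shift [-0.5 -0.6 -0.5] world yaw change -0.17 -> twist 0.17  other: -179.83 q6 -0.28
```

View pics/s7.png

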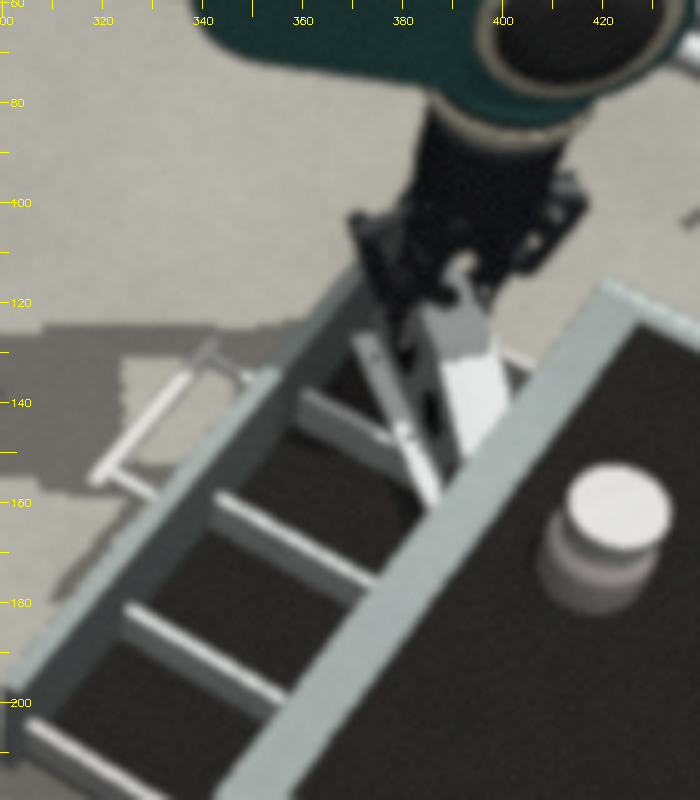

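Request:
servo_tool([
  {"claw":25,"xyz":[0,0,0],"twist":-6},
  {"claw":25,"xyz":[0,0,0],"twist":-12},
  {"claw":25,"xyz":[0,0,0],"twist":-18},
  {"claw":25,"xyz":[0,0,0],"twist":-24},
  {"claw":25,"xyz":[0,0,0],"twist":-30},
  {"claw":25,"xyz":[0,0,0],"twist":-36},
  {"claw":25,"xyz":[0,0,0],"twist":-40},
  {"claw":25,"xyz":[0,0,0],"twist":-40},
  {"claw":25,"xyz":[0,0,0],"twist":-40},
])

```text
time: 14.1
ee_pos: [523.8, 408.7, 146.1]
ee_rot: [-0.495, 0.505, -0.495, -0.505]
contact_force: [0.1, -0.2, -1.6]
width: 32.9
```

```bash
python3 go.py 524 408.2 118 91.4
```

```text
t 14.1 pos [523.8 408.7 146.1] F [ 0.1 -0.2 -1.6] w 32.9
tool x [ 0.  0. -1.] y [-9.998e-01 -2.060e-02 -3.000e-04] z(jaw) [-2.060e-02  9.998e-01  2.000e-04] q [ 0.62  0.13  1.57 -0.    1.45 -0.97]
shift [28.1 -0.2 -0.5] world yaw change 0.22 -> twist -0.22  other: 179.78 q6 -0.97
```

Request:
servo_tool([
  {"claw":25,"xyz":[8,0,-0.5],"twist":0},
  {"claw":25,"xyz":[18,0,-0.5],"twist":0},
  {"claw":25,"xyz":[26,0,-0.5],"twist":0},
  {"claw":25,"xyz":[27,-8,-0.5],"twist":0},
  {"claw":25,"xyz":[27,-20,-0.5],"twist":0},
  {"claw":25,"xyz":[27,-32,-0.5],"twist":0},
  {"claw":25,"xyz":[27,-42,-0.5],"twist":0},
  {"claw":25,"xyz":[27,-45,-0.5],"twist":0},
  {"claw":25,"xyz":[30,-45,-0.5],"twist":0},
  {"claw":25,"xyz":[32,-45,-0.5],"twist":0},
  {"claw":25,"xyz":[32,-45,-0.5],"twist":0},
])

```text
time: 15.2
ee_pos: [569.0, 409.3, 115.0]
ee_rot: [-0.495, 0.506, -0.493, -0.506]
contact_force: [2.3, -1.9, 6.0]
width: 33.0
```

```bash
python3 go.py 569 409 114 91.4;python3 - <<'E'
from h import *
s=grab("scene");crop(s,300,60,440,220,5,"s8");t=grab("top");crop(t,90,140,250,230,5,"t8")
E
```

```text
t 15.2 pos [569.  409.3 115. ] F [ 2.3 -1.9  6. ] w 33.0
tool x [ 0.002  0.001 -1.   ] y [-0.9997 -0.0239 -0.0019] z(jaw) [-2.390e-02  9.997e-01  5.000e-04] q [ 0.59  0.22  1.51 -0.    1.41 -1.01]
shift [ 1.   0.  -0.3] world yaw change 0.03 -> twist -0.03  other: 179.97 q6 -1.01
```

View pics/s8.png

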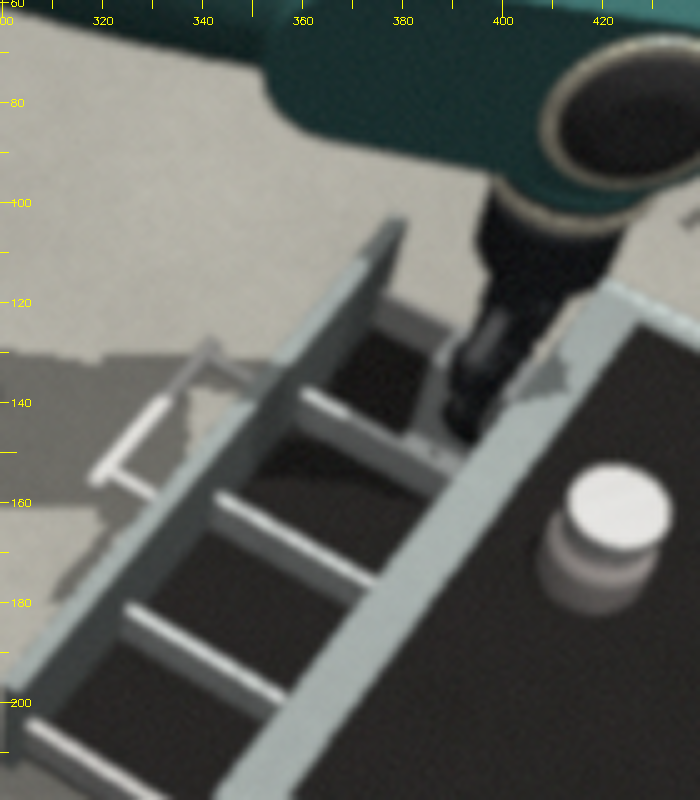

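Request:
servo_tool([
  {"claw":36,"xyz":[0,0,0],"twist":0},
  {"claw":46,"xyz":[0,0,0],"twist":0},
  {"claw":50,"xyz":[0,0,0],"twist":0},
  {"claw":50,"xyz":[-5,0,0],"twist":0},
  {"claw":50,"xyz":[-35,0,0],"twist":0},
  {"claw":50,"xyz":[-75,0,0],"twist":0},
  {"claw":50,"xyz":[-120,20,0],"twist":0},
  {"claw":50,"xyz":[-130,60,-30],"twist":0},
  {"claw":50,"xyz":[-130,90,-80],"twist":0},
  {"claw":50,"xyz":[-130,110,-130],"twist":0},
  {"claw":50,"xyz":[-130,120,-180],"twist":0},
  {"claw":50,"xyz":[-130,120,-230],"twist":0},
  {"claw":50,"xyz":[-130,120,-280],"twist":0},
  {"claw":50,"xyz":[-130,120,-330],"twist":0},
  {"claw":50,"xyz":[-130,120,-370],"twist":0},
])

```text
time: 16.8
ee_pos: [456.9, 38.1, 244.5]
ee_rot: [-0.494, 0.506, -0.494, -0.506]
contact_force: [0.0, 0.1, -0.2]
width: 50.0
```

```bash
python3 - <<'E'
from h import *
obs();s=grab("scene","s9f");crop(s,300,60,440,220,4,"s9");t=grab("top","t9f");crop(t,90,140,280,230,4.2,"t9")
E
python3 m1.py
```

```text
t 16.8 pos [456.9  38.1 244.5] F [ 0.   0.1 -0.2] w 50.0
tool x [ 0.001  0.    -1.   ] y [-0.9997 -0.0243 -0.0013] z(jaw) [-0.0243  0.9997  0.    ] q [ 0.03 -0.37  1.86  0.    1.65 -1.57]
top [(426.66, 208.05, 39.8), (392.51, 171.38, 38.6), (361.72, 169.41, 37.6)]
scene [(181.03, 341.38, 36.1), (239.64, 337.97, 34.8), (264.56, 311.23, 30.7)]
```

View pics/s9f.png

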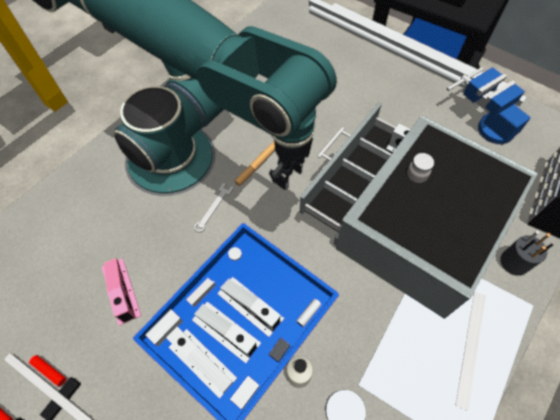

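View pics/t9.png

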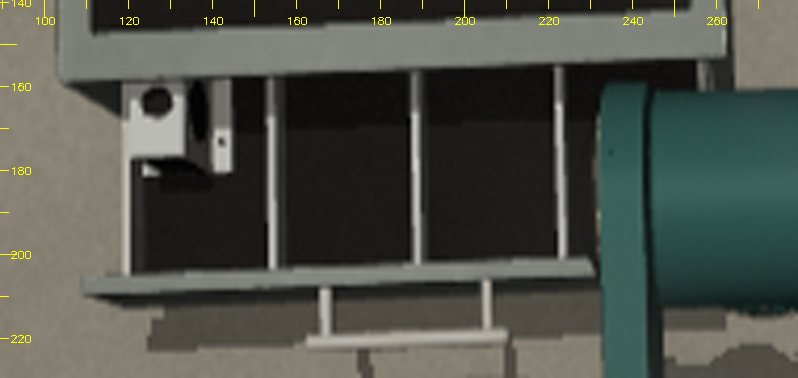

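```bash
python3 go.py 462 -396 150 -93.1
```

```text
t 17.0 pos [457.5  38.9 244.3] F [ 0.2  1.  -0.7] w 49.7
tool x [ 0.001  0.    -1.   ] y [-9.998e-01 -2.100e-02 -7.000e-04] z(jaw) [-2.100e-02  9.998e-01  2.000e-04] q [ 0.03 -0.37  1.86  0.    1.65 -1.56]
shift [  94.2    4.7 -434.9] world yaw change -4.31 -> twist 4.31  other: -175.69 q6 -1.56
```

Request:
servo_tool([
  {"claw":46,"xyz":[0,0,-20],"twist":8},
  {"claw":46,"xyz":[0,0,-45],"twist":16},
  {"claw":46,"xyz":[0,0,-75],"twist":24},
  {"claw":46,"xyz":[0,0,-105],"twist":32},
  {"claw":46,"xyz":[0,0,-135],"twist":40},
  {"claw":46,"xyz":[0,0,-165],"twist":48},
  {"claw":46,"xyz":[0,0,-195],"twist":56},
  {"claw":46,"xyz":[0,0,-225],"twist":64},
  {"claw":46,"xyz":[0,0,-255],"twist":72},
  {"claw":46,"xyz":[0,0,-285],"twist":80},
  {"claw":46,"xyz":[0,0,-315],"twist":88},
  {"claw":46,"xyz":[0,2,-345],"twist":96},
  {"claw":46,"xyz":[0,4,-375],"twist":104},
  {"claw":46,"xyz":[0,4,-400],"twist":112},
  {"claw":46,"xyz":[0,4,-420],"twist":120},
  {"claw":46,"xyz":[0,4,-435],"twist":128},
  {"claw":46,"xyz":[0,4,-435],"twist":136},
  {"claw":46,"xyz":[0,4,-435],"twist":144},
  {"claw":46,"xyz":[0,4,-435],"twist":152},
  {"claw":46,"xyz":[0,4,-435],"twist":160},
])

```text
time: 19.0
ee_pos: [465.2, -393.7, 243.7]
ee_rot: [0.583, 0.4, 0.583, -0.4]
contact_force: [-0.1, -0.0, -0.1]
width: 45.9
```

```bash
python3 go.py 462 -396 43.5 -93.1; python3 m1.py
```

```text
t 19.0 pos [ 465.2 -393.7  243.7] F [-0.1 -0.  -0.1] w 45.9
tool x [-0.  0. -1.] y [9.326e-01 3.609e-01 1.000e-04] z(jaw) [ 3.609e-01 -9.326e-01 -4.000e-04] q [-0.74 -0.03  1.57  0.    1.6   0.46]
shift [200.2  -3.8   1. ] world yaw change -24.26 -> twist 24.26  other: -155.74 q6 0.46
top [(392.51, 171.35, 37.3), (361.72, 169.4, 35.8)]
scene [(180.67, 341.08, 43.3), (239.64, 337.97, 34.8), (264.55, 311.24, 30.7)]
```

Request:
servo_tool([
  {"claw":46,"xyz":[20,-3.8,1],"twist":8},
  {"claw":46,"xyz":[50,-3.8,1],"twist":16},
  {"claw":46,"xyz":[85,-3.8,1],"twist":24.3},
  {"claw":46,"xyz":[110,-3.8,1],"twist":24.3},
  {"claw":46,"xyz":[140,-3.8,1],"twist":24.3},
  {"claw":46,"xyz":[165,-3.8,1],"twist":24.3},
  {"claw":46,"xyz":[185,-3.8,1],"twist":24.3},
  {"claw":46,"xyz":[200,-3.8,1],"twist":24.3},
  {"claw":46,"xyz":[200,-3.8,1],"twist":24.3},
  {"claw":46,"xyz":[200,-3.8,1],"twist":24.3},
])

```text
time: 20.1
ee_pos: [461.2, -397.3, 44.5]
ee_rot: [0.488, 0.512, 0.487, -0.512]
contact_force: [0.2, -0.6, 1.3]
width: 46.3
```

```bash
python3 go.py 462 -396 43.5 -93.1; python3 - <<'E'
from h import *
s=grab("scene");crop(s,120,280,280,420,4,"s10")
E
```

```text
t 20.1 pos [ 461.2 -397.3   44.5] F [ 0.2 -0.6  1.3] w 46.3
tool x [ 0. -0. -1.] y [ 9.988e-01 -4.920e-02  3.000e-04] z(jaw) [-4.920e-02 -9.988e-01  2.000e-04] q [-0.75  0.09  1.78  0.    1.27  0.87]
shift [ 1.   0.7 -1.3] world yaw change -0.28 -> twist 0.28  other: -179.72 q6 0.87
```

View pics/s10.png

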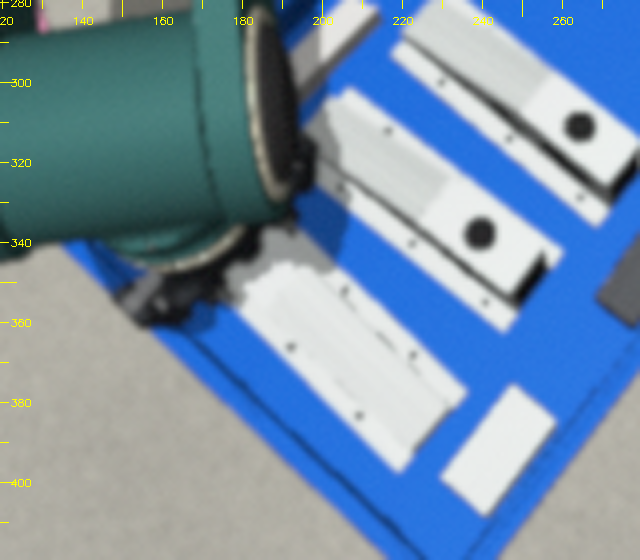

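Request:
servo_tool([
  {"claw":42,"xyz":[0.5,0.5,-1],"twist":0.3},
  {"claw":25,"xyz":[0.5,0.5,-1],"twist":0.3},
  {"claw":25,"xyz":[0.5,0.5,-1],"twist":0.3},
  {"claw":25,"xyz":[0.5,0.5,-1],"twist":0.3},
  {"claw":25,"xyz":[0.5,0.5,-1],"twist":0.3},
  {"claw":25,"xyz":[0.5,0.5,-1],"twist":0.3},
  {"claw":25,"xyz":[-10,0.5,-1],"twist":0.3},
  {"claw":25,"xyz":[-40,0.5,-1],"twist":0.3},
  {"claw":25,"xyz":[-80,0.5,-1],"twist":0.3},
  {"claw":25,"xyz":[-120,0.5,-1],"twist":0.3},
  {"claw":25,"xyz":[-160,0.5,-1],"twist":0.3},
  {"claw":25,"xyz":[-190,0.5,-1],"twist":0.3},
  {"claw":25,"xyz":[-205,0.5,-1],"twist":0.3},
  {"claw":25,"xyz":[-205,0.5,-1],"twist":0.3},
])

```text
time: 21.55
ee_pos: [461.5, -396.8, 250.9]
ee_rot: [0.487, 0.514, 0.485, -0.514]
contact_force: [0.0, 0.7, -2.5]
width: 33.2
```

```bash
python3 go.py 531 123.3 250 1.4; python3 chk.py -3.1 40;python3 - <<'E'
from h import *
s=grab("scene");crop(s,120,240,280,420,4,"s11")
E
```

```text
t 21.55 pos [ 461.5 -396.8  250.9] F [ 0.   0.7 -2.5] w 33.2
tool x [ 0.002 -0.002 -1.   ] y [ 0.9984 -0.0564  0.0022] z(jaw) [-0.0564 -0.9984  0.0019] q [-0.75 -0.03  1.57 -0.    1.61  0.88]
shift [  -0.    40.  -523.2] world yaw change -85.36 -> twist 85.36  other: -94.64 q6 0.88
t 21.55 pos [ 461.5 -396.8  250.9] F [ 0.   0.7 -2.5] w 33.2
tool x [ 0.002 -0.002 -1.   ] y [ 0.9984 -0.0564  0.0022] z(jaw) [-0.0564 -0.9984  0.0019] q [-0.75 -0.03  1.57 -0.    1.61  0.88]
nose R bot scene [204.1 387.6] top [455.1 146.5]
nose L bot scene [225.6 363.5] top [431.6 145.5]
nose top R scene [207.2 380.9] top [452.7 144.4]
nose top L scene [219.7 367. ] top [439.2 143.9]
tail R bot scene [144.7 327.3] top [455.  216.5]
tail L bot scene [166.2 306.1] top [431.1 215.5]
```

View pics/s11.png

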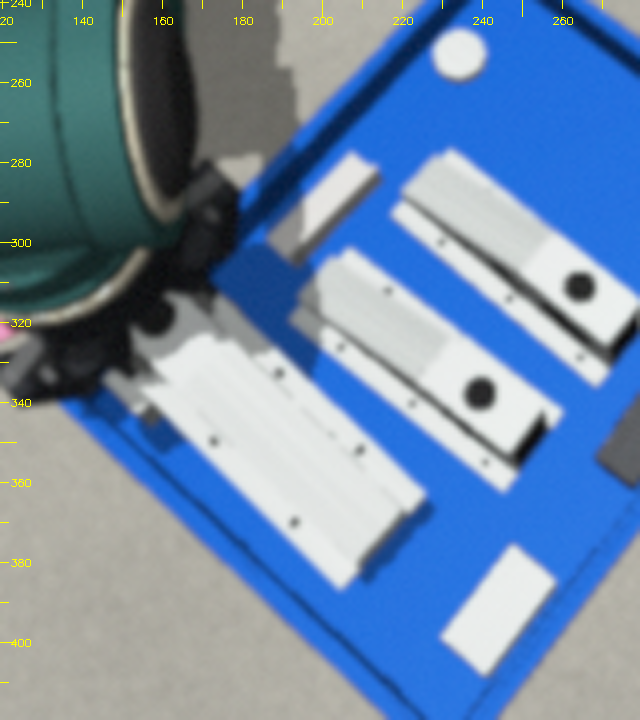

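Request:
servo_tool([
  {"claw":25,"xyz":[0,3,-15],"twist":-8},
  {"claw":25,"xyz":[0,6,-40],"twist":-16},
  {"claw":25,"xyz":[0,10,-75],"twist":-24},
  {"claw":25,"xyz":[0,14,-110],"twist":-32},
  {"claw":25,"xyz":[0,18,-150],"twist":-40},
  {"claw":25,"xyz":[0,22,-190],"twist":-48},
  {"claw":25,"xyz":[0,26,-230],"twist":-56},
  {"claw":25,"xyz":[0,30,-270],"twist":-64},
  {"claw":25,"xyz":[0,34,-310],"twist":-72},
  {"claw":25,"xyz":[0,37,-350],"twist":-80},
  {"claw":25,"xyz":[0,40,-390],"twist":-88},
  {"claw":25,"xyz":[0,40,-430],"twist":-94.6},
  {"claw":25,"xyz":[0,40,-470],"twist":-94.6},
  {"claw":25,"xyz":[0,40,-500],"twist":-94.6},
  {"claw":25,"xyz":[0,40,-515],"twist":-94.6},
  {"claw":25,"xyz":[0,40,-523],"twist":-94.6},
  {"claw":25,"xyz":[0,40,-523],"twist":-94.6},
  {"claw":25,"xyz":[0,40,-523],"twist":-94.6},
])

```text
time: 23.5
ee_pos: [530.7, 122.5, 248.4]
ee_rot: [0.707, -0.008, 0.707, 0.008]
contact_force: [0.7, -0.1, -1.5]
width: 33.4
```

```bash
python3 go.py 530.5 123.3 148 1.4; python3 chk.py 91.4 40;python3 - <<'E'
from h import *
s=grab("scene");crop(s,270,80,430,260,4,"s12")
E
```

```text
t 23.5 pos [530.7 122.5 248.4] F [ 0.7 -0.1 -1.5] w 33.4
tool x [-0.001 -0.    -1.   ] y [-2.310e-02  9.997e-01 -4.000e-04] z(jaw) [ 9.997e-01  2.310e-02 -6.000e-04] q [ 0.18 -0.17  1.7  -0.    1.62  0.16]
shift [ 1.004e+02  8.000e-01 -1.000e-01] world yaw change 0.07 -> twist -0.07  other: 179.93 q6 0.16
t 23.5 pos [530.7 122.5 248.4] F [ 0.7 -0.1 -1.5] w 33.4
tool x [-0.001 -0.    -1.   ] y [-2.310e-02  9.997e-01 -4.000e-04] z(jaw) [ 9.997e-01  2.310e-02 -6.000e-04] q [ 0.18 -0.17  1.7  -0.    1.62  0.16]
nose R bot scene [373.8 148.9] top [180.5 168.4]
nose L bot scene [354.3 138.2] top [180.8 191.7]
nose top R scene [370.8 141.8] top [179. 172.]
nose top L scene [359.6 135.7] top [179.2 185.4]
tail R bot scene [336.4 196.2] top [250.9 165.9]
tail L bot scene [316.3 184.1] top [251.6 189.1]
```

View pics/s12.png

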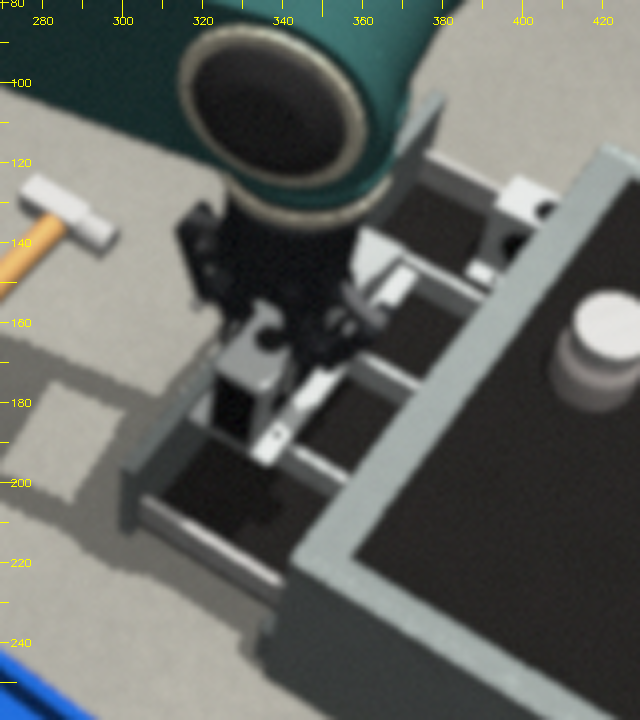

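Request:
servo_tool([
  {"claw":25,"xyz":[20,1,0],"twist":0},
  {"claw":25,"xyz":[45,1,0],"twist":0},
  {"claw":25,"xyz":[70,1,0],"twist":0},
  {"claw":25,"xyz":[88,1,0],"twist":0},
  {"claw":25,"xyz":[100,1,0],"twist":0},
  {"claw":25,"xyz":[100.5,1,0],"twist":0},
  {"claw":25,"xyz":[100.5,1,0],"twist":0},
  {"claw":25,"xyz":[100.5,1,0],"twist":6},
  {"claw":25,"xyz":[100.5,1,0],"twist":12},
  {"claw":25,"xyz":[100.5,1,0],"twist":18},
])

```text
time: 24.65
ee_pos: [531.2, 124.5, 149.8]
ee_rot: [0.7, 0.104, 0.699, -0.104]
contact_force: [0.4, -0.0, -1.7]
width: 33.1
```

```bash
python3 go.py 530.5 123.3 148 -88.6
```

```text
t 24.65 pos [531.2 124.5 149.8] F [ 0.4 -0.  -1.7] w 33.1
tool x [ 0.002  0.    -1.   ] y [2.905e-01 9.569e-01 8.000e-04] z(jaw) [ 0.9569 -0.2905  0.0017] q [ 0.18 -0.14  1.82 -0.    1.45  0.48]
shift [ 1.8 -1.3 -0.3] world yaw change -71.71 -> twist 71.71  other: -108.29 q6 0.48
```

Request:
servo_tool([
  {"claw":25,"xyz":[1.5,-1,0],"twist":6},
  {"claw":25,"xyz":[1.5,-1,0],"twist":12},
  {"claw":25,"xyz":[1.5,-1,0],"twist":18},
  {"claw":25,"xyz":[1.5,-1,0],"twist":24},
  {"claw":25,"xyz":[1.5,-1,0],"twist":30},
  {"claw":25,"xyz":[1.5,-1,0],"twist":36},
  {"claw":25,"xyz":[1.5,-1,0],"twist":42},
  {"claw":25,"xyz":[1.5,-1,0],"twist":48},
  {"claw":25,"xyz":[1.5,-1,0],"twist":54},
  {"claw":25,"xyz":[1.5,-1,0],"twist":60},
  {"claw":25,"xyz":[1.5,-1,0],"twist":66},
  {"claw":25,"xyz":[1.5,-1,0],"twist":71.7},
  {"claw":25,"xyz":[1.5,-1,0],"twist":71.7},
  {"claw":25,"xyz":[1.5,-1,0],"twist":71.7},
])

```text
time: 26.05
ee_pos: [530.7, 123.5, 147.7]
ee_rot: [0.508, 0.492, 0.508, -0.492]
contact_force: [0.5, -0.3, -1.7]
width: 33.5
```

```bash
python3 go.py 530.5 123.3 148 -88.6; python3 -c "
from h import *
s=grab('scene');crop(s,280,80,430,260,4,'s13')"
```

```text
t 26.05 pos [530.7 123.5 147.7] F [ 0.5 -0.3 -1.7] w 33.5
tool x [ 0.001  0.    -1.   ] y [0.9995 0.032  0.0012] z(jaw) [ 3.200e-02 -9.995e-01 -2.000e-04] q [ 0.18 -0.14  1.83  0.    1.45  1.72]
shift [-0.3 -0.2  0.2] world yaw change -0.44 -> twist 0.44  other: -179.56 q6 1.72
```

View pics/s13.png

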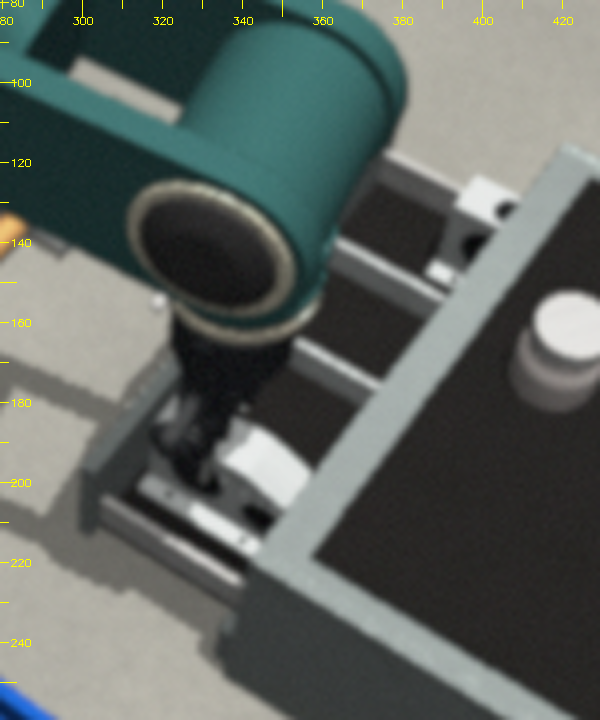

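Request:
servo_tool([
  {"claw":25,"xyz":[8,0,0],"twist":0.4},
  {"claw":25,"xyz":[18,0,0],"twist":0.4},
  {"claw":25,"xyz":[26,0,0],"twist":0.4},
  {"claw":25,"xyz":[27,8,0],"twist":0.4},
  {"claw":25,"xyz":[27,20,0],"twist":0.4},
  {"claw":25,"xyz":[27,32,0],"twist":0.4},
  {"claw":25,"xyz":[27,42,0],"twist":0.4},
  {"claw":25,"xyz":[27,45,0],"twist":0.4},
  {"claw":25,"xyz":[30,45,0],"twist":0.4},
  {"claw":25,"xyz":[33,45,0],"twist":0.4},
  {"claw":25,"xyz":[33,45,0],"twist":0.4},
])

```text
time: 27.2
ee_pos: [576.2, 124.8, 115.5]
ee_rot: [0.506, 0.495, 0.505, -0.494]
contact_force: [3.0, -0.8, 10.1]
width: 32.9
```

Request:
servo_tool([
  {"claw":38,"xyz":[0,0,0],"twist":0},
  {"claw":50,"xyz":[0,0,0],"twist":0},
  {"claw":50,"xyz":[0,0,0],"twist":0},
  {"claw":50,"xyz":[-20,0,0],"twist":0},
  {"claw":50,"xyz":[-45,0,0],"twist":0},
  {"claw":50,"xyz":[-48,-5,0],"twist":0},
  {"claw":20,"xyz":[-48,-30,0],"twist":0},
  {"claw":0,"xyz":[-48,-56,0],"twist":0},
  {"claw":0,"xyz":[-48,-58,0],"twist":0},
  {"claw":0,"xyz":[-48,-58,0],"twist":0},
  {"claw":0,"xyz":[-30,-58,0],"twist":0},
  {"claw":0,"xyz":[-8,-58,0],"twist":0},
  {"claw":0,"xyz":[0,-58,0],"twist":0},
  {"claw":0,"xyz":[0,-58,0],"twist":0},
])

```text
time: 28.6
ee_pos: [517.2, 123.4, 112.5]
ee_rot: [0.505, 0.494, 0.506, -0.495]
contact_force: [0.1, -0.2, -0.4]
width: 0.4
```

```bash
python3 -c "
from h import *
obs()
s=grab('scene');crop(s,280,80,430,260,4,'s14');t=grab('top');crop(t,170,140,280,230,6,'t14')"
```

```text
t 28.6 pos [517.2 123.4 112.5] F [ 0.1 -0.2 -0.4] w 0.4
tool x [-0.002 -0.    -1.   ] y [ 0.9998  0.022  -0.0023] z(jaw) [ 2.200e-02 -9.998e-01  4.000e-04] q [ 0.19 -0.14  1.89 -0.    1.39  1.74]
```

View pics/s14.png

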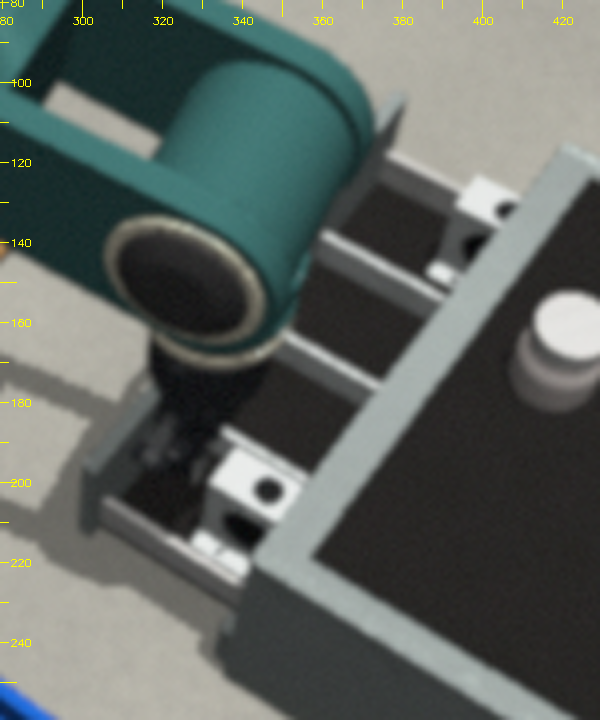

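Request:
servo_tool([
  {"claw":0,"xyz":[-3,8,0],"twist":0},
  {"claw":0,"xyz":[-3,14,0],"twist":0},
  {"claw":0,"xyz":[-3,20,0],"twist":0},
  {"claw":0,"xyz":[-3,26,0],"twist":0},
  {"claw":0,"xyz":[-3,32,0],"twist":0},
  {"claw":0,"xyz":[-3,38,0],"twist":0},
  {"claw":0,"xyz":[-3,44,0],"twist":0},
  {"claw":0,"xyz":[-3,50,0],"twist":0},
  {"claw":0,"xyz":[-3,55,0],"twist":0},
  {"claw":0,"xyz":[-3,59,0],"twist":0},
  {"claw":0,"xyz":[-3,59,0],"twist":0},
  {"claw":0,"xyz":[-3,50,0],"twist":0},
  {"claw":0,"xyz":[-25,45,0],"twist":0},
  {"claw":30,"xyz":[-65,30,0],"twist":0},
  {"claw":46,"xyz":[-105,0,0],"twist":0},
  {"claw":46,"xyz":[-130,-30,0],"twist":0},
  {"claw":46,"xyz":[-130,-60,40],"twist":0},
  {"claw":46,"xyz":[-130,-70,90],"twist":0},
  {"claw":46,"xyz":[-130,-70,130],"twist":0},
])

```text
time: 30.6
ee_pos: [448.3, -9.1, 244.5]
ee_rot: [0.506, 0.495, 0.505, -0.494]
contact_force: [1.1, -0.4, -0.2]
width: 46.1
```

```bash
python3 -c "
from h import *
obs()
s=grab('scene','s15f');crop(s,280,80,430,260,4,'s15');t=grab('top','t15f');crop(t,90,140,280,230,4.2,'t15')"; python3 m1.py
```

```text
t 30.6 pos [448.3  -9.1 244.5] F [ 1.1 -0.4 -0.2] w 46.1
tool x [ 0.002 -0.    -1.   ] y [0.9997 0.0234 0.0022] z(jaw) [ 2.340e-02 -9.997e-01  4.000e-04] q [-0.08 -0.4   1.88 -0.    1.66  1.47]
top [(392.51, 171.38, 38.5), (361.73, 169.41, 37.2)]
scene [(239.63, 337.97, 34.8), (264.56, 311.23, 30.7)]
```

View pics/s15.png

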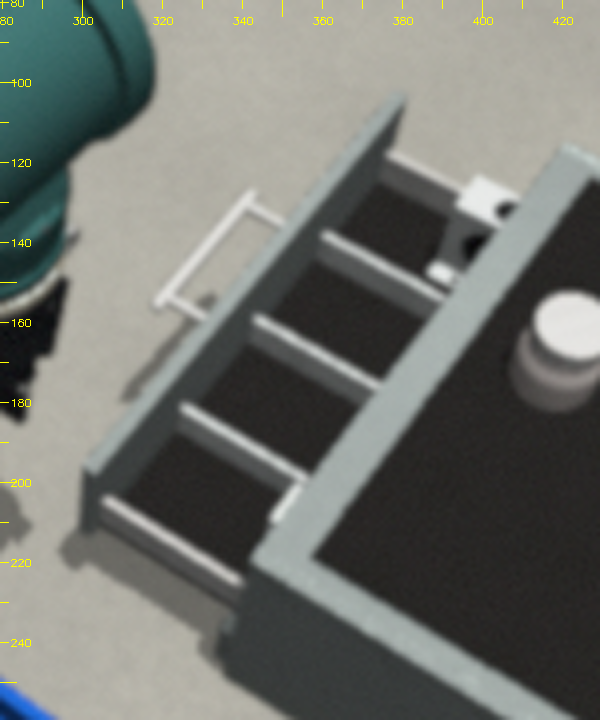

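View pics/t15f.png

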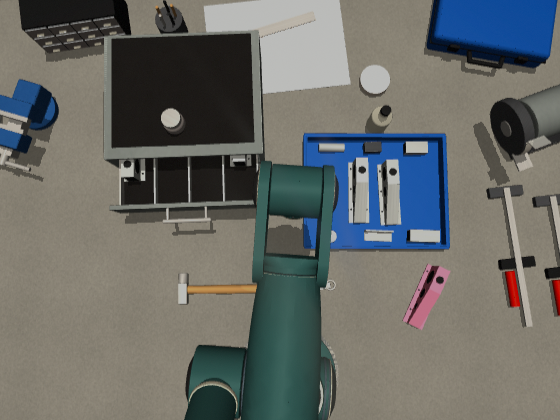

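```bash
python3 go.py 574 -217.5 43.5 -91.0
```

```text
t 30.8 pos [449.7  -8.5 243.8] F [-0.3  0.2  0.5] w 46.0
tool x [ 0.001  0.    -1.   ] y [9.998e-01 2.000e-02 5.000e-04] z(jaw) [ 2.000e-02 -9.998e-01 -2.000e-04] q [-0.08 -0.39  1.88  0.    1.65  1.48]
shift [200.4 120.  211.5] world yaw change -2.15 -> twist 2.15  other: -177.85 q6 1.48
```

Request:
servo_tool([
  {"claw":46,"xyz":[0,25,40],"twist":2.2},
  {"claw":46,"xyz":[0,50,80],"twist":2.2},
  {"claw":46,"xyz":[10,75,125],"twist":2.2},
  {"claw":46,"xyz":[30,100,170],"twist":2.2},
  {"claw":46,"xyz":[55,115,200],"twist":2.2},
  {"claw":46,"xyz":[80,120,211.5],"twist":2.2},
  {"claw":46,"xyz":[100,120,211.5],"twist":2.2},
  {"claw":46,"xyz":[125,120,211.5],"twist":2.2},
  {"claw":46,"xyz":[150,120,211.5],"twist":2.2},
  {"claw":46,"xyz":[170,120,211.5],"twist":2.2},
  {"claw":46,"xyz":[188,120,211.5],"twist":2.2},
  {"claw":46,"xyz":[200,120,211.5],"twist":2.2},
  {"claw":46,"xyz":[200,120,211.5],"twist":2.2},
  {"claw":46,"xyz":[200,120,211.5],"twist":2.2},
])

```text
time: 32.2
ee_pos: [575.3, -216.2, 44.4]
ee_rot: [0.496, 0.504, 0.496, -0.504]
contact_force: [0.7, 0.8, 1.0]
width: 45.9
```

```bash
python3 go.py 574 -217.5 43.5 -91.0; python3 -c "
from h import *
s=grab('scene');crop(s,180,240,340,400,4,'s16')"
```

```text
t 32.2 pos [ 575.3 -216.2   44.4] F [0.7 0.8 1. ] w 45.9
tool x [ 0. -0. -1.] y [ 9.999e-01 -1.560e-02  3.000e-04] z(jaw) [-0.0156 -0.9999  0.    ] q [-0.4   0.1   1.77  0.    1.27  1.19]
shift [ 0.9 -1.3  1.3] world yaw change -0.11 -> twist 0.11  other: -179.89 q6 1.19
```

View pics/s16.png

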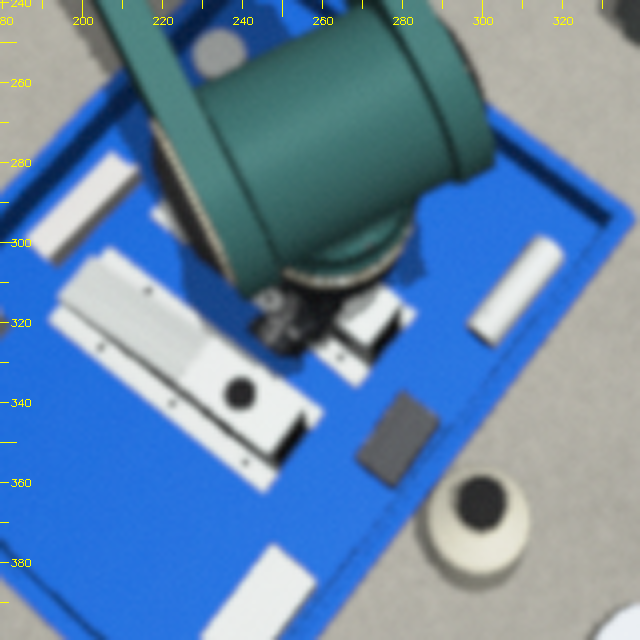

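Request:
servo_tool([
  {"claw":42,"xyz":[0.5,-1,1],"twist":0},
  {"claw":25,"xyz":[0.5,-1,1],"twist":0},
  {"claw":25,"xyz":[0.5,-1,1],"twist":0},
  {"claw":25,"xyz":[0.5,-1,1],"twist":0},
  {"claw":25,"xyz":[0.5,-1,1],"twist":0},
  {"claw":25,"xyz":[0.5,-1,1],"twist":0},
  {"claw":25,"xyz":[-10,-1,1],"twist":0},
  {"claw":25,"xyz":[-40,-1,1],"twist":0},
  {"claw":25,"xyz":[-80,-1,1],"twist":0},
  {"claw":25,"xyz":[-120,-1,1],"twist":0},
  {"claw":25,"xyz":[-160,-1,1],"twist":0},
  {"claw":25,"xyz":[-190,-1,1],"twist":0},
  {"claw":25,"xyz":[-205,-1,1],"twist":0},
  {"claw":25,"xyz":[-205,-1,1],"twist":0},
])

```text
time: 33.65
ee_pos: [574.2, -218.0, 250.9]
ee_rot: [0.497, 0.504, 0.495, -0.504]
contact_force: [-0.8, 0.2, -2.7]
width: 32.9
```

```bash
python3 go.py 526.3 313.2 250 1.4; python3 chk.py 179 40;python3 - <<'E'
from h import *
s=grab("scene");crop(s,130,200,330,380,3.6,"s17")
E
```

```text
t 33.65 pos [ 574.2 -218.   250.9] F [-0.8  0.2 -2.7] w 32.9
tool x [ 0.003 -0.001 -1.   ] y [ 0.9999 -0.0164  0.0027] z(jaw) [-0.0164 -0.9999  0.0011] q [-0.4  -0.02  1.55 -0.    1.61  1.18]
shift [ 1.000e-01 -5.660e+01 -5.303e+02] world yaw change -87.66 -> twist 87.66  other: -92.34 q6 1.18
t 33.65 pos [ 574.2 -218.   250.9] F [-0.8  0.2 -2.7] w 32.9
tool x [ 0.003 -0.001 -1.   ] y [ 0.9999 -0.0164  0.0027] z(jaw) [-0.0164 -0.9999  0.0011] q [-0.4  -0.02  1.55 -0.    1.61  1.18]
nose R bot scene [222.4 246.2] top [359.8 215.8]
nose L bot scene [204.3 265.2] top [383.6 215.9]
nose top R scene [217.3 246.7] top [366.3 215. ]
nose top L scene [206.9 257.6] top [380.  215.1]
tail R bot scene [283.  293.4] top [358.8 145.7]
tail L bot scene [265.3 314.7] top [382.3 145.8]
```

View pics/s17.png

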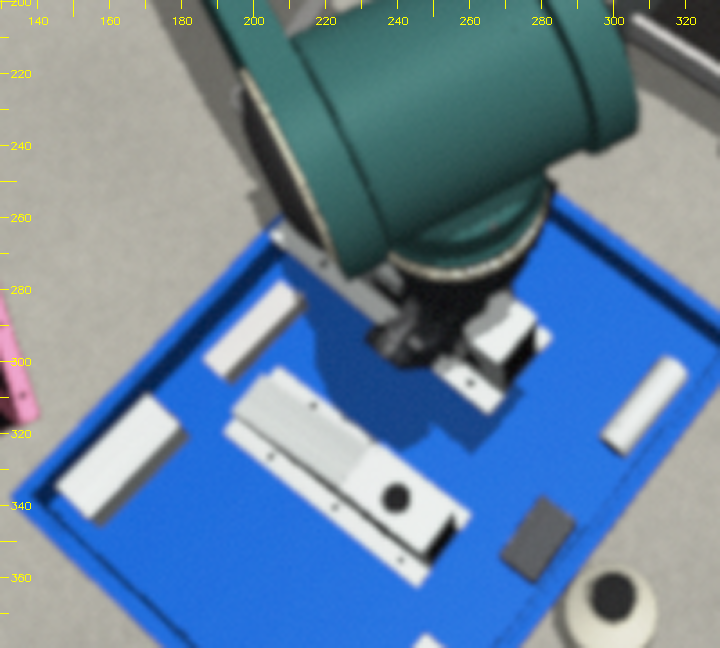

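Request:
servo_tool([
  {"claw":25,"xyz":[0,-2,-15],"twist":-8},
  {"claw":25,"xyz":[0,-6,-40],"twist":-16},
  {"claw":25,"xyz":[0,-12,-75],"twist":-24},
  {"claw":25,"xyz":[0,-18,-110],"twist":-32},
  {"claw":25,"xyz":[0,-24,-150],"twist":-40},
  {"claw":25,"xyz":[0,-30,-190],"twist":-48},
  {"claw":25,"xyz":[0,-36,-230],"twist":-56},
  {"claw":25,"xyz":[0,-42,-270],"twist":-64},
  {"claw":25,"xyz":[0,-48,-310],"twist":-72},
  {"claw":25,"xyz":[0,-52,-350],"twist":-80},
  {"claw":25,"xyz":[0,-56,-390],"twist":-88},
  {"claw":25,"xyz":[0,-56.5,-430],"twist":-92.3},
  {"claw":25,"xyz":[0,-56.5,-470],"twist":-92.3},
  {"claw":25,"xyz":[0,-56.5,-505],"twist":-92.3},
  {"claw":25,"xyz":[0,-56.5,-522],"twist":-92.3},
  {"claw":25,"xyz":[0,-56.5,-530],"twist":-92.3},
  {"claw":25,"xyz":[0,-56.5,-530],"twist":-92.3},
  {"claw":25,"xyz":[0,-56.5,-530],"twist":-92.3},
])

```text
time: 35.6
ee_pos: [526.1, 312.0, 248.5]
ee_rot: [0.707, -0.008, 0.707, 0.008]
contact_force: [-0.2, -0.4, -1.5]
width: 33.2
```

```bash
python3 go.py 526.3 313.2 148 1.4; python3 chk.py -88.6 40;python3 - <<'E'
from h import *
s=grab("scene");crop(s,280,80,430,260,4,"s18")
E
```

```text
t 35.6 pos [526.1 312.  248.5] F [-0.2 -0.4 -1.5] w 33.2
tool x [-0.    -0.001 -1.   ] y [-2.320e-02  9.997e-01 -5.000e-04] z(jaw) [ 9.997e-01  2.320e-02 -4.000e-04] q [ 0.49 -0.02  1.56 -0.    1.61  0.47]
shift [100.5   1.2   0.2] world yaw change 0.07 -> twist -0.07  other: 179.93 q6 0.47
t 35.6 pos [526.1 312.  248.5] F [-0.2 -0.4 -1.5] w 33.2
tool x [-0.    -0.001 -1.   ] y [-2.320e-02  9.997e-01 -5.000e-04] z(jaw) [ 9.997e-01  2.320e-02 -4.000e-04] q [ 0.49 -0.02  1.56 -0.    1.61  0.47]
nose R bot scene [333.7 163.1] top [220.3 190.2]
nose L bot scene [353.6 174.6] top [219.7 167. ]
nose top R scene [338.8 161. ] top [219.2 183.9]
nose top L scene [350.2 167.5] top [218.9 170.5]
tail R bot scene [369.7 119.7] top [149.5 192.8]
tail L bot scene [388.9 129.8] top [149.3 169.5]
```

View pics/s18.png

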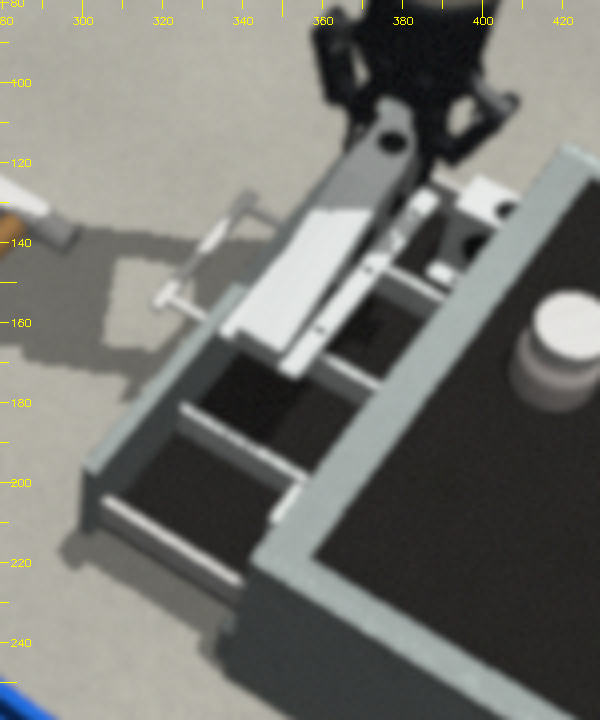

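Request:
servo_tool([
  {"claw":25,"xyz":[20,1,0],"twist":0},
  {"claw":25,"xyz":[45,1,0],"twist":0},
  {"claw":25,"xyz":[70,1,0],"twist":0},
  {"claw":25,"xyz":[88,1,0],"twist":0},
  {"claw":25,"xyz":[100,1,0],"twist":0},
  {"claw":25,"xyz":[101,1,0],"twist":0},
  {"claw":25,"xyz":[101,1,0],"twist":0},
  {"claw":25,"xyz":[101,1,0],"twist":-6},
  {"claw":25,"xyz":[101,1,0],"twist":-12},
  {"claw":25,"xyz":[101,1,0],"twist":-18},
])

```text
time: 36.75
ee_pos: [526.5, 314.3, 149.4]
ee_rot: [0.697, -0.12, 0.696, 0.121]
contact_force: [0.3, -0.3, -1.1]
width: 32.8
```

```bash
python3 go.py 526.3 313.2 148 91.4
```

```text
t 36.75 pos [526.5 314.3 149.4] F [ 0.3 -0.3 -1.1] w 32.8
tool x [ 0.002  0.001 -1.   ] y [-3.357e-01  9.420e-01  3.000e-04] z(jaw) [0.942  0.3357 0.002 ] q [0.5  0.01 1.68 0.   1.44 0.15]
shift [ 1.4 -1.  -0.6] world yaw change 71.79 -> twist -71.79  other: 108.21 q6 0.15
```

Request:
servo_tool([
  {"claw":25,"xyz":[1.5,-1,-0.3],"twist":-6},
  {"claw":25,"xyz":[1.5,-1,-0.3],"twist":-12},
  {"claw":25,"xyz":[1.5,-1,-0.3],"twist":-18},
  {"claw":25,"xyz":[1.5,-1,-0.3],"twist":-24},
  {"claw":25,"xyz":[1.5,-1,-0.3],"twist":-30},
  {"claw":25,"xyz":[1.5,-1,-0.3],"twist":-36},
  {"claw":25,"xyz":[1.5,-1,-0.3],"twist":-42},
  {"claw":25,"xyz":[1.5,-1,-0.3],"twist":-48},
  {"claw":25,"xyz":[1.5,-1,-0.3],"twist":-54},
  {"claw":25,"xyz":[1.5,-1,-0.3],"twist":-60},
  {"claw":25,"xyz":[1.5,-1,-0.3],"twist":-66},
  {"claw":25,"xyz":[1.5,-1,-0.3],"twist":-71.8},
  {"claw":25,"xyz":[1.5,-1,-0.3],"twist":-71.8},
  {"claw":25,"xyz":[1.5,-1,-0.3],"twist":-71.8},
])

```text
time: 38.15
ee_pos: [526.3, 313.2, 147.3]
ee_rot: [-0.496, 0.504, -0.495, -0.504]
contact_force: [-0.7, -0.0, -2.2]
width: 32.9
```

```bash
python3 go.py 526.3 313.2 148 91.4
```

```text
t 38.15 pos [526.3 313.2 147.3] F [-0.7 -0.  -2.2] w 32.9
tool x [ 0.001  0.001 -1.   ] y [-0.9999 -0.0173 -0.0011] z(jaw) [-1.730e-02  9.999e-01  6.000e-04] q [ 0.5   0.01  1.68  0.    1.44 -1.09]
shift [-0.7  0.   0. ] world yaw change 0.41 -> twist -0.41  other: 179.59 q6 -1.09
```

Request:
servo_tool([
  {"claw":25,"xyz":[8,0,0],"twist":-0.4},
  {"claw":25,"xyz":[18,0,0],"twist":-0.4},
  {"claw":25,"xyz":[26,0,0],"twist":-0.4},
  {"claw":25,"xyz":[27,-8,0],"twist":-0.4},
  {"claw":25,"xyz":[27,-20,0],"twist":-0.4},
  {"claw":25,"xyz":[27,-32,0],"twist":-0.4},
  {"claw":25,"xyz":[27,-42,0],"twist":-0.4},
  {"claw":25,"xyz":[27,-45,0],"twist":-0.4},
  {"claw":25,"xyz":[30,-45,0],"twist":-0.4},
  {"claw":25,"xyz":[32.5,-45,0],"twist":-0.4},
  {"claw":25,"xyz":[32.5,-45,0],"twist":-0.4},
])

```text
time: 39.25
ee_pos: [571.6, 314.0, 115.3]
ee_rot: [-0.494, 0.507, -0.492, -0.506]
contact_force: [1.9, -2.7, 8.8]
width: 33.1
```

Request:
servo_tool([
  {"claw":38,"xyz":[0,0,0],"twist":0},
  {"claw":50,"xyz":[0,0,0],"twist":0},
  {"claw":50,"xyz":[0,0,0],"twist":0},
  {"claw":50,"xyz":[-20,0,0],"twist":0},
  {"claw":50,"xyz":[-45,0,0],"twist":0},
  {"claw":50,"xyz":[-48,5,0],"twist":0},
  {"claw":20,"xyz":[-48,30,0],"twist":0},
  {"claw":0,"xyz":[-48,56,0],"twist":0},
  {"claw":0,"xyz":[-48,58,0],"twist":0},
  {"claw":0,"xyz":[-48,58,0],"twist":0},
  {"claw":0,"xyz":[-30,58,0],"twist":0},
  {"claw":0,"xyz":[-8,58,0],"twist":0},
  {"claw":0,"xyz":[0,58,0],"twist":0},
  {"claw":0,"xyz":[0,58,0],"twist":0},
])

```text
time: 40.65
ee_pos: [512.8, 311.9, 111.7]
ee_rot: [0.492, -0.506, 0.494, 0.507]
contact_force: [0.6, -0.4, 0.4]
width: -0.1
```

```bash
python3 -c "
from h import *
obs()
s=grab('scene');crop(s,280,80,430,260,4,'s19')"
```

```text
t 40.65 pos [512.8 311.9 111.7] F [ 0.6 -0.4  0.4] w -0.1
tool x [-0.003 -0.001 -1.   ] y [-0.9996 -0.027   0.0027] z(jaw) [-0.027   0.9996 -0.0014] q [ 0.5   0.01  1.74 -0.    1.39 -1.09]
```

View pics/s19.png

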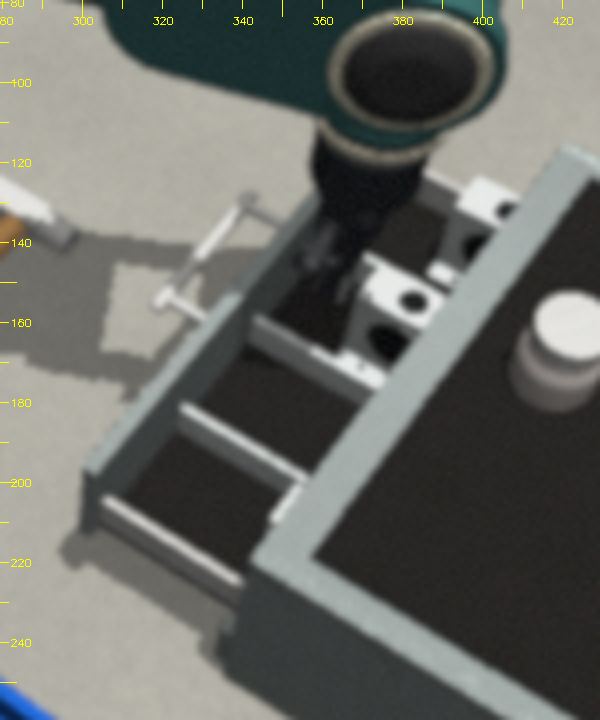

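Request:
servo_tool([
  {"claw":0,"xyz":[-3,-8,0],"twist":0},
  {"claw":0,"xyz":[-3,-14,0],"twist":0},
  {"claw":0,"xyz":[-3,-20,0],"twist":0},
  {"claw":0,"xyz":[-3,-26,0],"twist":0},
  {"claw":0,"xyz":[-3,-32,0],"twist":0},
  {"claw":0,"xyz":[-3,-38,0],"twist":0},
  {"claw":0,"xyz":[-3,-44,0],"twist":0},
  {"claw":0,"xyz":[-3,-50,0],"twist":0},
  {"claw":0,"xyz":[-3,-55,0],"twist":0},
  {"claw":0,"xyz":[-3,-58,0],"twist":0},
  {"claw":0,"xyz":[-3,-58,0],"twist":0},
  {"claw":0,"xyz":[-3,-50,0],"twist":0},
  {"claw":0,"xyz":[-25,-45,0],"twist":0},
  {"claw":30,"xyz":[-65,-30,0],"twist":0},
  {"claw":46,"xyz":[-105,0,-20],"twist":0},
  {"claw":46,"xyz":[-130,30,-60],"twist":0},
  {"claw":46,"xyz":[-130,60,-110],"twist":0},
  {"claw":46,"xyz":[-130,60,-160],"twist":0},
  {"claw":46,"xyz":[-130,60,-210],"twist":0},
  {"claw":46,"xyz":[-130,60,-260],"twist":0},
])

```text
time: 42.7
ee_pos: [458.6, 64.1, 244.1]
ee_rot: [-0.493, 0.507, -0.492, -0.507]
contact_force: [1.5, -0.7, -0.4]
width: 46.0
```

```bash
python3 -c "
from h import *
obs()
s=grab('scene','s20f');crop(s,280,80,430,260,4,'s20');t=grab('top','t20f');crop(t,90,140,280,230,4.2,'t20')"; python3 m1.py
cat > sweep.py <<'E'
import numpy as np
# bracket d body sample pts, relative to grip
xs=np.linspace(-90,90,91);
pts=[]
for x in xs:
    h=70 if x<=-20 else 70-50*(x+20)/110
    for y in np.linspace(-30,30,31): pts.append((x+55,y,4.))
    for y in np.linspace(-17,17,18): pts.append((x+55,y,h))
P=np.array(pts)
def clr(gx,gy,phi,h=33):
    # heading: nose toward -y at phi=90, +x at 0
    a=np.radians(-phi);c,s=np.cos(a),np.sin(a)
    X=gx+c*P[:,0]-s*P[:,1];Y=gy+s*P[:,0]+c*P[:,1];Z=h+P[:,2]
    m=[]
    m.append((X+50).min())                                   # front wall
    k=Z>91; m.append(71 and (70-X[k]).max() and (70-X[k]).min() if k.any() else 99)  # lip
    def box(x0,x1,y0,y1):
        dx=np.maximum(np.maximum(x0-X,X-x1),0);dy=np.maximum(np.maximum(y0-Y,Y-y1),0);return np.hypot(dx,dy).min()
    m+= [box(57,240,-163,-122),box(57,240,27,67),box(10,190,122,163)]
    k=X>68; m.append((185-abs(Y[k])).min() if k.any() else 99)
    return np.round(m,1)
if __name__=="__main__":
    for phi in range(90,-1,-6):
        best=max(((clr(gx,gy,phi).min(),gx,gy) for gx in range(-22,12,2) for gy in range(-60,110,4)))
        print(phi,best,clr(best[1],best[2],phi))
E
python3 sweep.py
```

```text
t 42.7 pos [458.6  64.1 244.1] F [ 1.5 -0.7 -0.4] w 46.0
tool x [ 0.002  0.    -1.   ] y [-0.9996 -0.0286 -0.0015] z(jaw) [-2.860e-02  9.996e-01  1.000e-04] q [ 0.08 -0.36  1.86 -0.    1.65 -1.52]
top [(392.51, 171.38, 38.6)]
scene [(239.64, 337.99, 35.0)]
90 (np.float64(23.0), 4, 64) [24. 49. 47. 23. 23. 99.]
84 (np.float64(20.5), 4, 48) [20.5 42.7 30.  20.5 36.1 99. ]
78 (np.float64(18.0), 6, 36) [19.4 34.7 20.2 18.  45.5 99. ]
72 (np.float64(16.7), 6, 32) [16.7 29.  17.2 17.  47.4 85.3]
66 (np.float64(14.4), 6, 32) [14.4 23.7 16.4 14.6 45.8 86.2]
60 (np.float64(11.7), 6, 32) [12.5 18.8 14.2 11.7 44.7 85.4]
54 (np.float64(11.1), 8, 24) [13.2 12.4 11.1 11.4 52.1 74.1]
48 (np.float64(10.3), 6, 20) [10.3 10.5 14.2 12.6 56.2 77.2]
42 (np.float64(7.9), 4, 20) [ 7.9  9.3 22.7 10.7 57.5 85.7]
36 (np.float64(6.7), 4, 20) [ 8.1  6.7 32.5  6.8 59.5 95.5]
30 (np.float64(6.7), 2, 16) [  6.7   6.7  39.5   7.1  66.7 102.5]
24 (np.float64(5.8), 0, 12) [  5.8   7.4  47.6   7.   74.6 110.6]
18 (np.float64(6.7), 0, 4) [  7.4   6.7  52.7   9.5  85.3 115.7]
12 (np.float64(7.5), -2, 0) [  7.5   8.8  62.5   8.7  91.8 125.5]
6 (np.float64(9.6), -2, -8) [ 10.1   9.6  69.   11.  100.5 132. ]
0 (np.float64(11.0), -2, -16) [ 13.  11.  76.  13. 108. 139.]
```

View pics/s20.png

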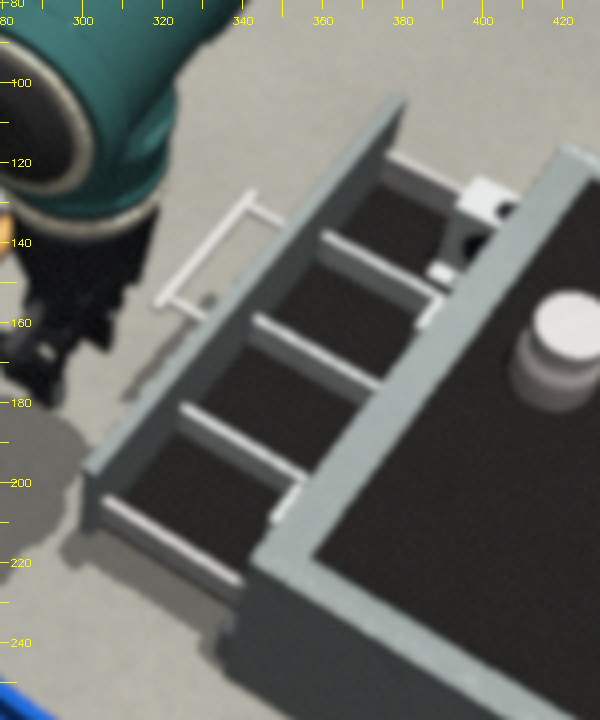

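View pics/t20.png

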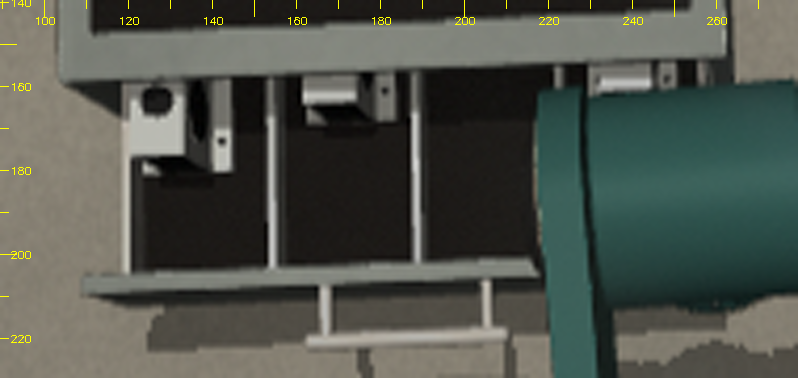

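```bash
python3 go.py 567.3 -304.3 43.5 91.7
python3 - <<'E'
from sweep import *
for a in [(4,40,90),(4,40,78),(6,32,66),(6,26,54),(5,20,42),(3,16,30),(1,8,20),(-1,0,10),(-2,-10,4),(-2,-16,0),(-2,-47,0)]: print(a,clr(*a))
E
```

```text
t 42.9 pos [459.4  64.7 243.9] F [ 0.3 -0.1 -0.5] w 45.9
tool x [ 0.001  0.    -1.   ] y [-9.997e-01 -2.480e-02 -7.000e-04] z(jaw) [-2.480e-02  9.997e-01  3.000e-04] q [ 0.08 -0.36  1.85  0.    1.65 -1.51]
shift [ 200.4  -98.5 -371.6] world yaw change 0.28 -> twist -0.28  other: 179.72 q6 -1.51
(4, 40, 90) [24.  49.  28.6 23.  47.  99. ]
(4, 40, 78) [17.4 36.7 24.5 19.2 41.5 99. ]
(6, 32, 66) [14.4 23.7 16.4 14.6 45.8 86.2]
(6, 26, 54) [11.2 14.4 13.1 11.8 50.1 77.2]
(5, 20, 42) [ 8.9  8.3 22.7 10.  57.3 85.7]
(3, 16, 30) [  7.7   5.7  39.5   6.5  66.4 102.5]
(1, 8, 20) [  7.9   5.9  52.2   7.1  80.2 115.2]
(-1, 0, 10) [  9.3   8.   67.3   6.7  92.1 130.3]
(-2, -10, 4) [ 11.   10.   72.   11.  102.5 135. ]
(-2, -16, 0) [ 13.  11.  76.  13. 108. 139.]
(-2, -47, 0) [ 13.  11.  45.  44. 139. 108.]
```

Request:
servo_tool([
  {"claw":46,"xyz":[0,-5,-25],"twist":0},
  {"claw":46,"xyz":[0,-15,-65],"twist":0},
  {"claw":46,"xyz":[0,-30,-110],"twist":0},
  {"claw":46,"xyz":[0,-45,-155],"twist":0},
  {"claw":46,"xyz":[0,-58,-200],"twist":0},
  {"claw":46,"xyz":[0,-70,-245],"twist":0},
  {"claw":46,"xyz":[0,-82,-290],"twist":0},
  {"claw":46,"xyz":[20,-92,-335],"twist":0},
  {"claw":46,"xyz":[45,-98.5,-362],"twist":-0.3},
  {"claw":46,"xyz":[75,-98.5,-371.5],"twist":-0.3},
  {"claw":46,"xyz":[105,-98.5,-371.5],"twist":-0.3},
  {"claw":46,"xyz":[135,-98.5,-371.5],"twist":-0.3},
  {"claw":46,"xyz":[165,-98.5,-371.5],"twist":-0.3},
  {"claw":46,"xyz":[187,-98.5,-371.5],"twist":-0.3},
  {"claw":46,"xyz":[200,-98.5,-371.5],"twist":-0.3},
  {"claw":46,"xyz":[200,-98.5,-371.5],"twist":-0.3},
  {"claw":46,"xyz":[200,-98.5,-371.5],"twist":-0.3},
])

```text
time: 44.6
ee_pos: [569.2, -302.7, 44.7]
ee_rot: [-0.492, 0.509, -0.491, -0.508]
contact_force: [0.8, 0.5, 1.5]
width: 46.0
```

```bash
python3 go.py 567.3 -304.3 43.5 91.7; python3 -c "
from h import *
s=grab('scene');crop(s,150,240,310,400,4,'s21')"
```

```text
t 44.6 pos [ 569.2 -302.7   44.7] F [0.8 0.5 1.5] w 46.0
tool x [ 0.001 -0.    -1.   ] y [-9.994e-01 -3.340e-02 -7.000e-04] z(jaw) [-3.340e-02  9.994e-01 -3.000e-04] q [-0.53  0.16  1.7   0.    1.28 -2.13]
shift [ 1.2  2.  -1.5] world yaw change -0.21 -> twist 0.21  other: -179.79 q6 -2.13
```

View pics/s21.png

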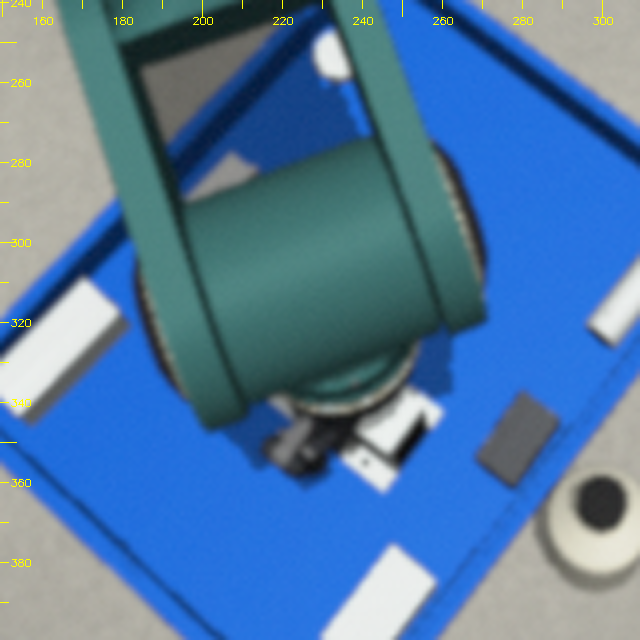

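Request:
servo_tool([
  {"claw":42,"xyz":[0.5,1.5,-1],"twist":0},
  {"claw":25,"xyz":[0.5,1.5,-1.2],"twist":0},
  {"claw":25,"xyz":[0.5,1.5,-1.2],"twist":0},
  {"claw":25,"xyz":[0.5,1.5,-1.2],"twist":0},
  {"claw":25,"xyz":[0.5,1.5,-1.2],"twist":0},
  {"claw":25,"xyz":[0.5,1.5,-1.2],"twist":0},
  {"claw":25,"xyz":[-10,1.5,-1.2],"twist":0},
  {"claw":25,"xyz":[-40,1.5,-1],"twist":0},
  {"claw":25,"xyz":[-80,1.5,-1],"twist":0},
  {"claw":25,"xyz":[-120,1.5,-1],"twist":0},
  {"claw":25,"xyz":[-160,1.5,-1],"twist":0},
  {"claw":25,"xyz":[-190,1.5,-1],"twist":0},
  {"claw":25,"xyz":[-205,1.5,-1],"twist":0},
  {"claw":25,"xyz":[-205,1.5,-1],"twist":0},
])

```text
time: 46.05
ee_pos: [567.4, -304.5, 251.0]
ee_rot: [-0.492, 0.509, -0.492, -0.507]
contact_force: [-0.3, 0.5, -1.7]
width: 33.6
```

```bash
cat > P.py <<'E'
import numpy as np
def P(dx,dy):
    c,s=np.cos(np.radians(1.4)),np.sin(np.radians(1.4)); return round(525+c*dx-s*dy,1),round(265.7+s*dx+c*dy,1)
E
python3 -c "
from P import P
print([P(a,-95-b) for a,b in [(4,40),(4,40),(6,32),(6,26),(5,20),(3,16),(1,8),(-1,0),(-2,-10),(-2,-16),(2,-47.5),(47,-47.5)]])
"
python3 go.py 532.3 131 250 1.4; python3 chk.py -178.3 40;python3 - <<'E'
from h import *
s=grab("scene");crop(s,130,240,290,400,4,"s22")
E
```

```text
[(np.float64(532.3), np.float64(130.8)), (np.float64(532.3), np.float64(130.8)), (np.float64(534.1), np.float64(138.9)), (np.float64(534.0), np.float64(144.9)), (np.float64(532.8), np.float64(150.9)), (np.float64(530.7), np.float64(154.8)), (np.float64(528.5), np.float64(162.8)), (np.float64(526.3), np.float64(170.7)), (np.float64(525.1), np.float64(180.7)), (np.float64(524.9), np.float64(186.7)), (np.float64(528.2), np.float64(218.3)), (np.float64(573.1), np.float64(219.4))]
t 46.05 pos [ 567.4 -304.5  251. ] F [-0.3  0.5 -1.7] w 33.6
tool x [ 0.003 -0.002 -1.   ] y [-0.9995 -0.0324 -0.0026] z(jaw) [-0.0324  0.9995 -0.0017] q [-0.53  0.04  1.49 -0.    1.61 -2.14]
shift [2.000e-01 2.090e+01 4.364e+02] world yaw change 89.54 -> twist -89.54  other: 90.46 q6 -2.14
t 46.05 pos [ 567.4 -304.5  251. ] F [-0.3  0.5 -1.7] w 33.6
tool x [ 0.003 -0.002 -1.   ] y [-0.9995 -0.0324 -0.0026] z(jaw) [-0.0324  0.9995 -0.0017] q [-0.53  0.04  1.49 -0.    1.61 -2.14]
nose R bot scene [191.7 274.4] top [397.  218.5]
nose L bot scene [173.2 295.4] top [420.8 217.5]
nose top R scene [185.9 275.7] top [404.1 217.6]
nose top L scene [175.2 287.8] top [417.9 217. ]
tail R bot scene [255.2 321.9] top [392.2 148.5]
tail L bot scene [237.2 345.4] top [415.6 147.5]
```

View pics/s22.png

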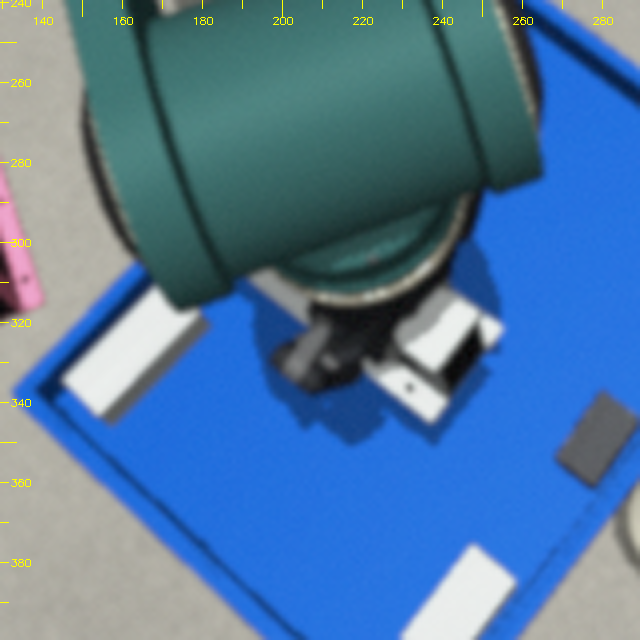

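Request:
servo_tool([
  {"claw":25,"xyz":[0,1,15],"twist":8},
  {"claw":25,"xyz":[0,3,40],"twist":16},
  {"claw":25,"xyz":[0,5,75],"twist":24},
  {"claw":25,"xyz":[0,7,110],"twist":32},
  {"claw":25,"xyz":[0,9,150],"twist":40},
  {"claw":25,"xyz":[0,11,190],"twist":48},
  {"claw":25,"xyz":[0,13,230],"twist":56},
  {"claw":25,"xyz":[0,15,270],"twist":64},
  {"claw":25,"xyz":[0,17,310],"twist":72},
  {"claw":25,"xyz":[0,19,350],"twist":80},
  {"claw":25,"xyz":[0,21,385],"twist":88},
  {"claw":25,"xyz":[0,21,415],"twist":90.5},
  {"claw":25,"xyz":[0,21,430],"twist":90.5},
  {"claw":25,"xyz":[0,21,436],"twist":90.5},
  {"claw":25,"xyz":[0,21,436],"twist":90.5},
  {"claw":25,"xyz":[0,21,436],"twist":90.5},
])

```text
time: 47.8
ee_pos: [531.9, 129.9, 248.4]
ee_rot: [0.707, -0.009, 0.707, 0.008]
contact_force: [0.7, -0.8, -2.2]
width: 33.3
```

```bash
python3 go.py 532.3 131 148 1.4; python3 chk.py 91.4 40;python3 - <<'E'
from h import *
s=grab("scene");crop(s,280,80,430,260,4,"s23")
E
```

```text
t 47.8 pos [531.9 129.9 248.4] F [ 0.7 -0.8 -2.2] w 33.3
tool x [-0.001 -0.    -1.   ] y [-2.380e-02  9.997e-01 -4.000e-04] z(jaw) [ 9.997e-01  2.380e-02 -6.000e-04] q [ 0.19 -0.17  1.69 -0.    1.62  0.17]
shift [100.4   1.1   0.5] world yaw change 0.04 -> twist -0.04  other: 179.96 q6 0.17
t 47.8 pos [531.9 129.9 248.4] F [ 0.7 -0.8 -2.2] w 33.3
tool x [-0.001 -0.    -1.   ] y [-2.380e-02  9.997e-01 -4.000e-04] z(jaw) [ 9.997e-01  2.380e-02 -6.000e-04] q [ 0.19 -0.17  1.69 -0.    1.62  0.17]
nose R bot scene [375.7 147.4] top [177.6 168. ]
nose L bot scene [356.2 136.8] top [177.9 191.2]
nose top R scene [372.8 140.3] top [176.1 171.6]
nose top L scene [361.5 134.2] top [176.2 184.9]
tail R bot scene [338.5 194.5] top [248.  165.4]
tail L bot scene [318.4 182.4] top [248.7 188.6]
```

View pics/s23.png

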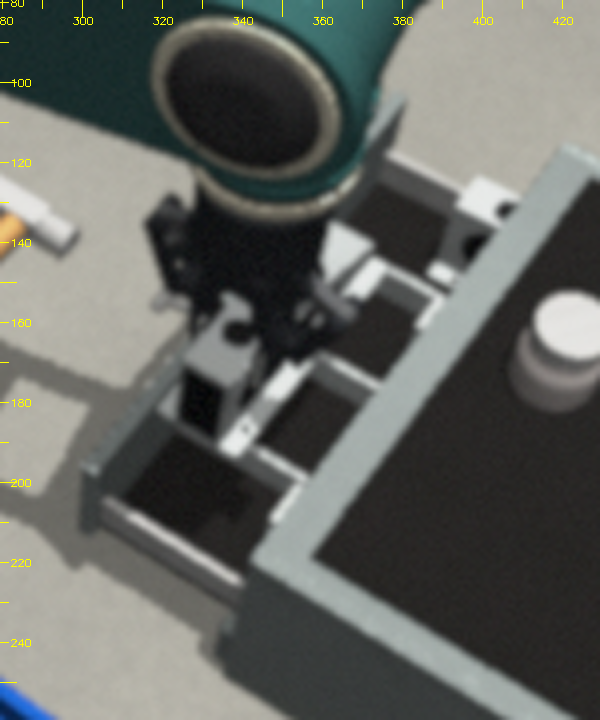

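Request:
servo_tool([
  {"claw":25,"xyz":[20,1,0.5],"twist":0},
  {"claw":25,"xyz":[45,1,0.5],"twist":0},
  {"claw":25,"xyz":[70,1,0.5],"twist":0},
  {"claw":25,"xyz":[88,1,0.5],"twist":0},
  {"claw":25,"xyz":[100,1,0.5],"twist":0},
  {"claw":25,"xyz":[101.5,1,0.5],"twist":0},
  {"claw":25,"xyz":[101.5,1,0.5],"twist":0},
  {"claw":25,"xyz":[101.5,1,0.5],"twist":6},
  {"claw":25,"xyz":[101.5,1,0.5],"twist":12},
  {"claw":25,"xyz":[101.5,5,1.5],"twist":18},
  {"claw":25,"xyz":[101.5,9,2.5],"twist":24},
  {"claw":25,"xyz":[101.5,12,2.5],"twist":30},
  {"claw":25,"xyz":[101.5,15,2.5],"twist":36},
  {"claw":25,"xyz":[101.5,15,2.5],"twist":36},
  {"claw":25,"xyz":[101.5,15,2.5],"twist":36},
])

```text
time: 49.45
ee_pos: [534.3, 145.9, 148.2]
ee_rot: [0.676, 0.21, 0.675, -0.209]
contact_force: [0.2, -0.4, -1.8]
width: 33.0
```

```bash
python3 go.py 534 145 147.5 -34.6;  python3 - <<'E'
from h import *
s=grab("scene");crop(s,280,80,430,260,4,"s24")
E
```

```text
t 49.45 pos [534.3 145.9 148.2] F [ 0.2 -0.4 -1.8] w 33.0
tool x [ 0.001  0.    -1.   ] y [5.657e-01 8.246e-01 8.000e-04] z(jaw) [ 8.246e-01 -5.657e-01  8.000e-04] q [ 0.22 -0.12  1.81 -0.    1.45  0.82]
shift [ 0.7 -0.9  0.3] world yaw change -0.15 -> twist 0.15  other: -179.85 q6 0.82
```

View pics/s24.png

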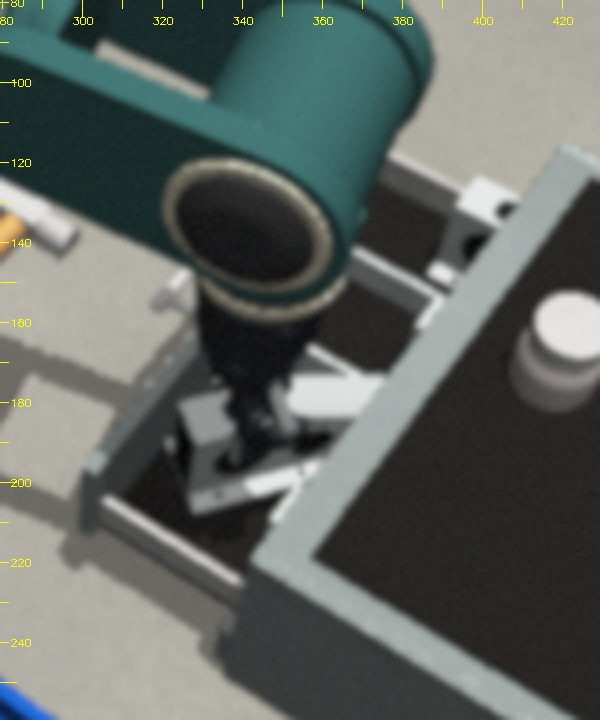

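```bash
python3 - <<'E'
from h import *
from P import P
o,M=obs();cur=yaw(M[:,2])
for phi,dx,dy in [(48,5.5,-118),(42,5,-115),(36,4,-113),(30,3,-111),(24,2,-106),(18,.5,-101),(12,-.5,-96.5),(6,-1.5,-88),(0,-2,-79),(0,-2,-68),(0,-1,-57),(0,0,-47.5)]:
    print(phi,shift(M,np.array([*P(dx,dy),147.5])-o["ee_pos"]),round(cur-(-88.6+phi),1))
E
```

```text
t 49.5 pos [534.2 145.8 148. ] F [ 0.   0.  -1.3] w 33.1
tool x [ 0.001  0.    -1.   ] y [5.659e-01 8.245e-01 6.000e-04] z(jaw) [ 8.245e-01 -5.659e-01  6.000e-04] q [ 0.22 -0.12  1.81 -0.    1.45  0.82]
48 [ 0.5  1.2 -1.9] 6.1
42 [ 0.5  3.4 -4.1] 12.1
36 [ 0.5  4.4 -6. ] 18.1
30 [ 0.5  5.4 -8. ] 24.1
24 [  0.5   8.9 -11.7] 30.1
18 [  0.5  12.  -15.8] 36.1
12 [  0.5  15.1 -19.3] 42.1
6 [  0.5  21.4 -25.1] 48.1
0 [  0.5  28.4 -30.8] 54.1
0 [  0.5  37.4 -37.2] 54.1
0 [  0.5  46.8 -42.9] 54.1
0 [  0.5  55.1 -47.6] 54.1
```

Request:
servo_tool([
  {"claw":25,"xyz":[0.5,1,-2],"twist":6},
  {"claw":25,"xyz":[0.5,3.5,-4],"twist":12},
  {"claw":25,"xyz":[0.5,4.5,-6],"twist":18},
  {"claw":25,"xyz":[0.5,5.5,-8],"twist":24},
  {"claw":25,"xyz":[0.5,9,-11.5],"twist":30},
  {"claw":25,"xyz":[0.5,12,-16],"twist":36},
  {"claw":25,"xyz":[0.5,15,-19.5],"twist":42},
  {"claw":25,"xyz":[0.5,21.5,-25],"twist":48},
  {"claw":25,"xyz":[0.5,28.5,-31],"twist":54},
  {"claw":25,"xyz":[0.5,37.5,-37],"twist":54},
  {"claw":25,"xyz":[0.5,47,-43],"twist":54},
  {"claw":25,"xyz":[0.5,55,-47.5],"twist":54},
  {"claw":25,"xyz":[0.5,55,-47.5],"twist":54},
  {"claw":25,"xyz":[0.5,55,-47.5],"twist":54},
])

```text
time: 50.9
ee_pos: [526.2, 218.2, 146.6]
ee_rot: [0.506, 0.493, 0.506, -0.494]
contact_force: [-0.2, -0.3, -0.9]
width: 33.2
```

```bash
python3 go.py 526.2 218.2 147.5 -88.6;  python3 - <<'E'
from h import *
s=grab("scene");crop(s,280,80,430,260,4,"s25")
E
```

```text
t 50.9 pos [526.2 218.2 146.6] F [-0.2 -0.3 -0.9] w 33.2
tool x [-0. -0. -1.] y [ 9.997e-01  2.540e-02 -3.000e-04] z(jaw) [ 2.540e-02 -9.997e-01  2.000e-04] q [ 0.35 -0.08  1.78 -0.    1.44  1.89]
shift [-0.9  0.   0. ] world yaw change -0.06 -> twist 0.06  other: -179.94 q6 1.89
```

View pics/s25.png

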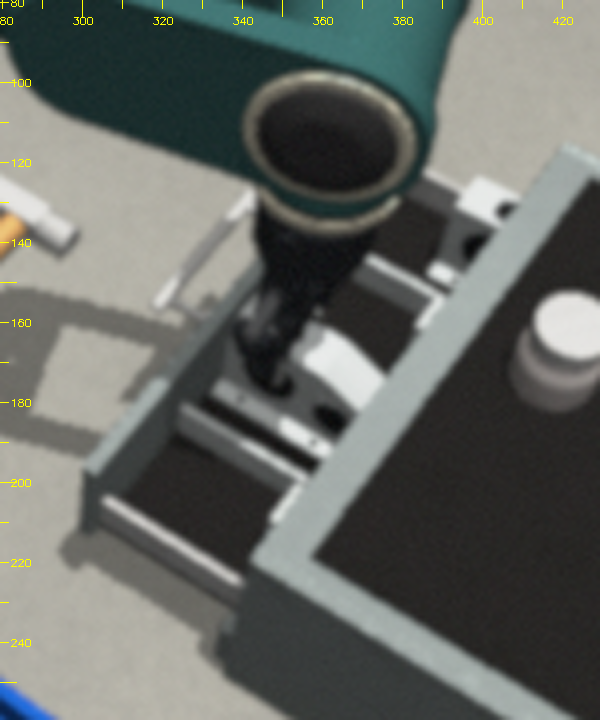

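Request:
servo_tool([
  {"claw":25,"xyz":[8,0,0],"twist":0},
  {"claw":25,"xyz":[18,0,0],"twist":0},
  {"claw":25,"xyz":[26,0,0],"twist":0},
  {"claw":25,"xyz":[26,8,0],"twist":0},
  {"claw":25,"xyz":[26,20,0],"twist":0},
  {"claw":25,"xyz":[26,32,0],"twist":0},
  {"claw":25,"xyz":[26,42,0],"twist":0},
  {"claw":25,"xyz":[26,46,0],"twist":0},
  {"claw":25,"xyz":[29,46,0],"twist":0},
  {"claw":25,"xyz":[31.5,46,0],"twist":0},
  {"claw":25,"xyz":[31.5,46,0],"twist":0},
])

```text
time: 52.05
ee_pos: [572.2, 219.3, 115.6]
ee_rot: [0.506, 0.494, 0.506, -0.494]
contact_force: [1.5, -0.3, 1.7]
width: 33.1
```

Request:
servo_tool([
  {"claw":38,"xyz":[0,0,0],"twist":0},
  {"claw":50,"xyz":[0,0,0],"twist":0},
  {"claw":50,"xyz":[0,0,0],"twist":0},
  {"claw":50,"xyz":[-20,0,0],"twist":0},
  {"claw":50,"xyz":[-45,0,0],"twist":0},
  {"claw":50,"xyz":[-80,-10,0],"twist":0},
  {"claw":40,"xyz":[-115,-50,20],"twist":0},
  {"claw":30,"xyz":[-130,-90,60],"twist":0},
  {"claw":30,"xyz":[-130,-120,100],"twist":0},
  {"claw":30,"xyz":[-130,-130,150],"twist":0},
  {"claw":30,"xyz":[-130,-130,200],"twist":0},
  {"claw":30,"xyz":[-130,-130,250],"twist":0},
  {"claw":30,"xyz":[-130,-130,300],"twist":0},
  {"claw":30,"xyz":[-130,-130,300],"twist":0},
])

```text
time: 53.45
ee_pos: [448.8, -87.4, 245.4]
ee_rot: [0.505, 0.495, 0.505, -0.495]
contact_force: [-0.6, 0.7, 0.3]
width: 29.6
```

```bash
python3 -c "
from h import *
obs()
s=grab('scene','s26f');crop(s,290,80,430,240,4.5,'s26');t=grab('top','t26f');crop(t,90,140,280,230,4.2,'t26')"
```

```text
t 53.45 pos [448.8 -87.4 245.4] F [-0.6  0.7  0.3] w 29.6
tool x [ 0.    -0.001 -1.   ] y [9.998e-01 2.030e-02 2.000e-04] z(jaw) [ 2.030e-02 -9.998e-01  8.000e-04] q [-0.25 -0.38  1.86 -0.    1.65  1.3 ]
```

View pics/s26.png

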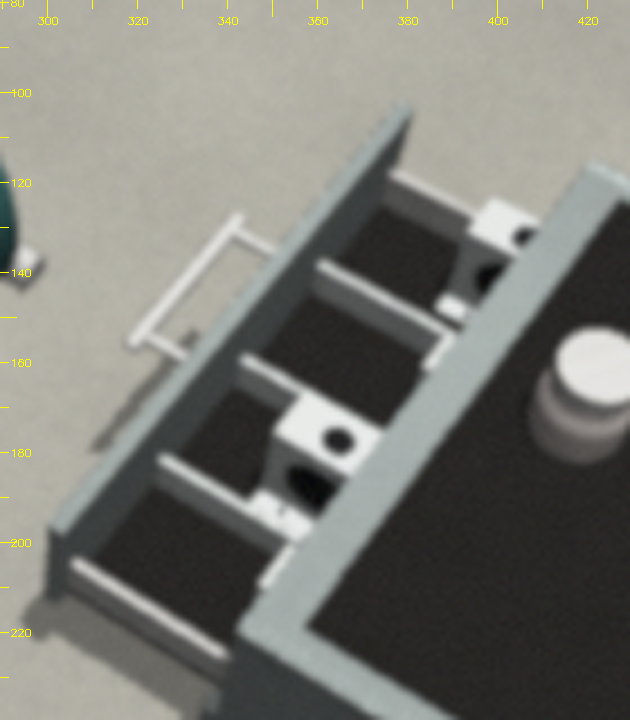

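View pics/t26.png

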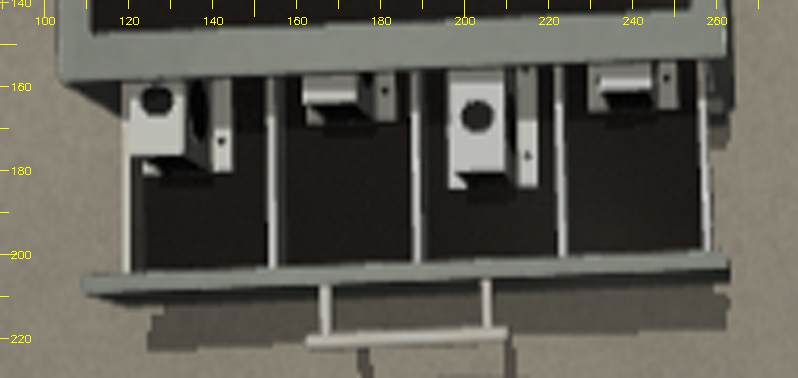

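View pics/t26f.png

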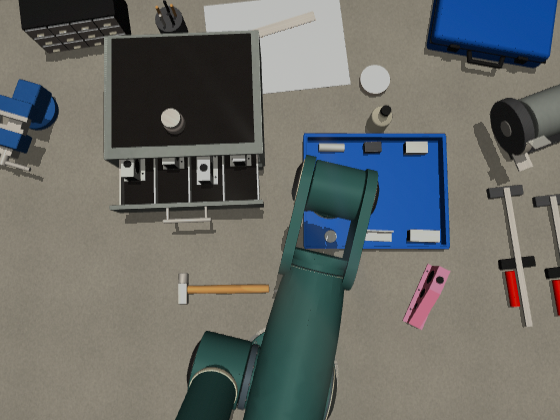

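```bash
python3 - <<'E'
from h import *
t=grab("top");s=grab("scene")
c=lambda X,Y:(90+(X-2.1)/4.2,140+(Y-2.1)/4.2)
d=lambda X,Y:(290+(X-2.25)/4.5,80+(Y-2.25)/4.5)
for n,a,b in [("disc d",(477,116),(339,440)),("d top tail left",(447,170),(276,427)),("d top tail right",(505,171),(305,398) ),("a top tail R",(183,155),(470,228)),("c top tail?",(303,103),(0,0))]:
    p,e=tri(t,c(*a),s,d(*b));print(n,p.round(1),round(e,1))
    print("   z145:",onz(t,*c(*a),145).round(1))
for n,a in [("d flange tail R",(538,187)),("d fl tail L",(448,188)),("a fl tail R",(232,173)),("a L",(142,175)),("c R",(396,121)),("b R",(679,108))]: print(n,onz(t,*c(*a),79).round(1))
E
```

```text
disc d [572.2 220.2 145.1] 0.1
   z145: [572.3 220.2 145. ]
d top tail left [535.  237.2 109.3] 22.8
   z145: [537.6 239.2 145. ]
d top tail right [539.8 204.8 175.5] 21.4
   z145: [536.4 202.2 145. ]
a top tail R [550.2 408.5 145.1] 1.9
   z145: [549.4 407.9 145. ]
c top tail? [452.6 169.  514. ] 176.0
   z145: [582.2 331.7 145. ]
d flange tail R [536.5 189.3  79. ]
d fl tail L [536.6 249.5  79. ]
a fl tail R [548.6 394.4  79. ]
a L [548.  454.7  79. ]
c R [582.5 284.8  79. ]
b R [589.   94.7  79. ]
```

```bash
python3 - <<'E'
from h import *
t=grab("top");s=grab("scene")
c=lambda X,Y:(90+(X-2.1)/4.2,140+(Y-2.1)/4.2)
crop(t,105,145,160,190,14,"t27");crop(s,370,110,425,160,14,"s27")
E
```

```text
(no output)
```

View pics/t27.png

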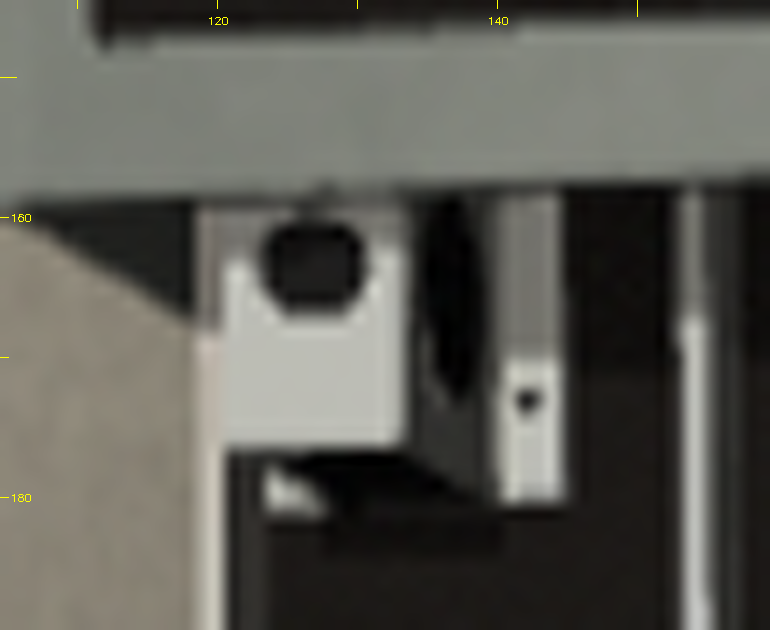

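View pics/s27.png

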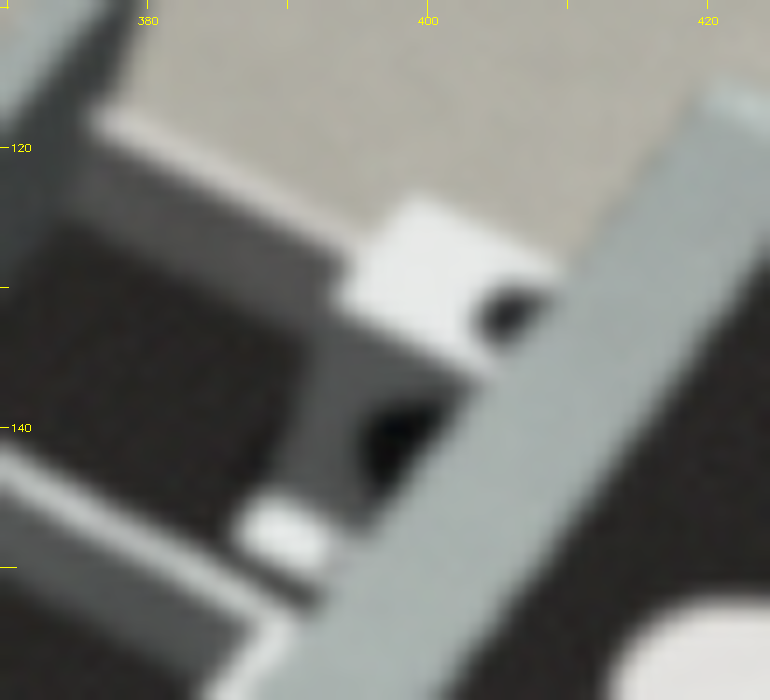

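```bash
python3 - <<'E'
from h import *
t=grab("top");s=grab("scene")
T=lambda X,Y:(105+(X-7)/14,145+(Y-7)/14)
S=lambda X,Y:(370+(X-7)/14,110+(Y-7)/14)
for n,a,b in [("topR",(403,448),(335,300)),("topL",(225,447),(413,190)),("flange R tail",(565,503),(235,535)),("disc",(313,270),(512,313))]:
    p,e=tri(t,T(*a),s,S(*b));print(n,p.round(1),round(e,1))
E
```

```text
topR [550.  408.5 141.8] 0.7
topL [549.3 440.9 145.9] 0.8
flange R tail [549.9 394.8  77. ] 0.6
disc [582.8 423.9 147.4] 1.9
```

```bash
python3 - <<'E'
from h import *
t=grab("top");s=grab("scene")
f=lambda p:((proj(s,p)-[370,110])*14+7).round(0)
g=lambda p:((proj(t,p)-[105,145])*14+7).round(0)
for th in (0,.08,-.08):
    R_=lambda y,z:(549.6,424.5+y*np.cos(th)-z*np.sin(th),75+(y*np.sin(th)+z*np.cos(th))+abs(30*np.sin(th)))
    print(th,[ (n,f(R_(y,z)),g(R_(y,z))) for n,y,z in [("topR",-17,70),("topL",17,70),("bodybotR",-17,4),("flR",-30,4),("flL",30,4)]])
E
```

```text
0 [('topR', array([333., 292.]), array([402., 446.])), ('topL', array([417., 191.]), array([225., 448.])), ('bodybotR', array([265., 491.]), array([498., 503.])), ('flR', array([234., 530.]), array([563., 502.])), ('flL', array([376., 356.]), array([264., 506.]))]
0.08 [('topR', array([320., 306.]), array([430., 445.])), ('topL', array([407., 197.]), array([248., 444.])), ('bodybotR', array([265., 489.]), array([498., 502.])), ('flR', array([233., 530.]), array([564., 502.])), ('flL', array([381., 343.]), array([259., 502.]))]
-0.08 [('topR', array([351., 264.]), array([367., 443.])), ('topL', array([431., 172.]), array([194., 448.])), ('bodybotR', array([270., 479.]), array([491., 500.])), ('flR', array([239., 515.]), array([554., 498.])), ('flL', array([377., 355.]), array([263., 506.]))]
```

```bash
python3 go.py 430.5 264.5 132 1.4
```

```text
t 53.95 pos [449.4 -82.9 245.3] F [-0.9  0.3  0.5] w 30.6
tool x [ 0.  0. -1.] y [9.997e-01 2.530e-02 1.000e-04] z(jaw) [ 0.0253 -0.9997 -0.    ] q [-0.24 -0.38  1.86  0.    1.65  1.31]
shift [ 113.3  -10.1 -347.8] world yaw change 89.95 -> twist -89.95  other: 90.05 q6 1.31
```

Request:
servo_tool([
  {"claw":26,"xyz":[0,0,-20],"twist":-8},
  {"claw":26,"xyz":[0,0,-50],"twist":-16},
  {"claw":26,"xyz":[0,-2,-85],"twist":-24},
  {"claw":26,"xyz":[0,-4,-120],"twist":-32},
  {"claw":26,"xyz":[0,-6,-160],"twist":-40},
  {"claw":26,"xyz":[0,-8,-200],"twist":-48},
  {"claw":26,"xyz":[0,-10,-240],"twist":-56},
  {"claw":26,"xyz":[0,-10,-280],"twist":-64},
  {"claw":26,"xyz":[0,-10,-315],"twist":-72},
  {"claw":26,"xyz":[0,-10,-340],"twist":-80},
  {"claw":26,"xyz":[0,-10,-348],"twist":-88},
  {"claw":26,"xyz":[0,-10,-348],"twist":-90},
  {"claw":26,"xyz":[0,-10,-348],"twist":-90},
  {"claw":26,"xyz":[0,-10,-348],"twist":-90},
])

```text
time: 55.35
ee_pos: [430.9, 264.1, 245.3]
ee_rot: [0.707, -0.008, 0.707, 0.008]
contact_force: [-0.8, -0.2, -0.5]
width: 25.9
```

```bash
python3 go.py 430 264.5 132 1.4
```

```text
t 55.35 pos [430.9 264.1 245.3] F [-0.8 -0.2 -0.5] w 25.9
tool x [ 0.  0. -1.] y [-0.0228  0.9997  0.    ] z(jaw) [0.9997 0.0228 0.    ] q [ 0.5  -0.26  1.78 -0.    1.63  0.48]
shift [113.3   0.5  -0.9] world yaw change 0.09 -> twist -0.09  other: 179.91 q6 0.48
```

Request:
servo_tool([
  {"claw":26,"xyz":[30,0,-0.5],"twist":0},
  {"claw":26,"xyz":[60,0,-0.5],"twist":0},
  {"claw":26,"xyz":[85,0,-0.5],"twist":0},
  {"claw":26,"xyz":[103,0,-0.5],"twist":0},
  {"claw":26,"xyz":[113,0,-0.5],"twist":0},
  {"claw":26,"xyz":[113,0,-0.5],"twist":0},
  {"claw":2,"xyz":[113,0,-0.5],"twist":0},
  {"claw":2,"xyz":[113,0,-0.5],"twist":0},
  {"claw":2,"xyz":[113,0,-0.5],"twist":0},
  {"claw":2,"xyz":[113,0,-0.5],"twist":0},
])

```text
time: 56.35
ee_pos: [431.0, 264.0, 133.4]
ee_rot: [0.708, -0.008, 0.707, 0.009]
contact_force: [-1.4, -2.0, 6.3]
width: 8.6
```

Request:
servo_tool([
  {"claw":2,"xyz":[0,0,4],"twist":0},
  {"claw":2,"xyz":[0,0,10],"twist":0},
  {"claw":2,"xyz":[0,0,18],"twist":0},
  {"claw":2,"xyz":[0,0,27],"twist":0},
  {"claw":2,"xyz":[0,0,36],"twist":0},
  {"claw":2,"xyz":[0,0,45],"twist":0},
  {"claw":2,"xyz":[0,0,54],"twist":0},
  {"claw":2,"xyz":[0,0,63],"twist":0},
  {"claw":2,"xyz":[0,0,72],"twist":0},
  {"claw":2,"xyz":[0,0,81],"twist":0},
  {"claw":2,"xyz":[0,0,90],"twist":0},
  {"claw":2,"xyz":[0,0,98],"twist":0},
  {"claw":2,"xyz":[0,0,105],"twist":0},
  {"claw":2,"xyz":[0,0,110],"twist":0},
  {"claw":2,"xyz":[0,0,113],"twist":0},
  {"claw":2,"xyz":[0,0,113],"twist":0},
])

```text
time: 57.95
ee_pos: [544.4, 267.0, 133.5]
ee_rot: [0.708, -0.008, 0.706, 0.009]
contact_force: [2.5, 0.9, 4.5]
width: 8.9
```

Not yet at the shut stop. I go on gently.

Request:
servo_tool([
  {"claw":2,"xyz":[0,0,2],"twist":0},
  {"claw":2,"xyz":[0,0,4],"twist":0},
  {"claw":2,"xyz":[0,0,6],"twist":0},
  {"claw":2,"xyz":[0,0,7],"twist":0},
  {"claw":2,"xyz":[0,0,7],"twist":0},
])

```text
time: 58.45
ee_pos: [549.1, 267.1, 133.4]
ee_rot: [0.706, -0.008, 0.708, 0.009]
contact_force: [-19.4, -1.6, 14.5]
width: 9.0
```

Request:
servo_tool([
  {"claw":26,"xyz":[0,0,0],"twist":0},
  {"claw":26,"xyz":[0,0,-1],"twist":0},
  {"claw":26,"xyz":[0,0,-1],"twist":0},
  {"claw":26,"xyz":[-20,0,-1],"twist":0},
  {"claw":26,"xyz":[-50,0,-1],"twist":0},
  {"claw":26,"xyz":[-90,0,-1],"twist":0},
  {"claw":26,"xyz":[-110,0,-40],"twist":0},
  {"claw":26,"xyz":[-110,-30,-80],"twist":0},
  {"claw":26,"xyz":[-110,-80,-100],"twist":0},
  {"claw":26,"xyz":[-110,-130,-100],"twist":0},
  {"claw":26,"xyz":[-110,-180,-100],"twist":0},
  {"claw":26,"xyz":[-110,-230,-100],"twist":0},
  {"claw":26,"xyz":[-110,-260,-100],"twist":0},
  {"claw":26,"xyz":[-110,-260,-100],"twist":0},
])

```text
time: 59.85
ee_pos: [456.7, 1.1, 242.5]
ee_rot: [0.707, -0.007, 0.707, 0.007]
contact_force: [0.2, 0.6, 0.3]
width: 26.3
```

```bash
python3 -c "
from h import *
obs()
s=grab('scene','s28f');t=grab('top','t28f');crop(t,95,130,275,195,4.2,'t28')
c=lambda X,Y:(95+(X-2.1)/4.2,130+(Y-2.1)/4.2)
"
```

```text
t 59.85 pos [456.7   1.1 242.5] F [0.2 0.6 0.3] w 26.3
tool x [ 0.001 -0.001 -1.   ] y [-1.960e-02  9.998e-01 -8.000e-04] z(jaw) [9.998e-01 1.960e-02 6.000e-04] q [-0.05 -0.38  1.87 -0.    1.65 -0.07]
```

View pics/t28.png

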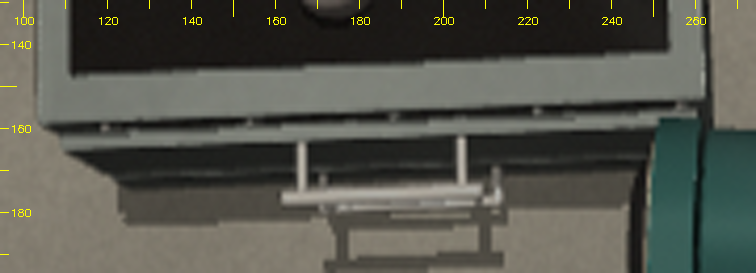

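View pics/s28f.png

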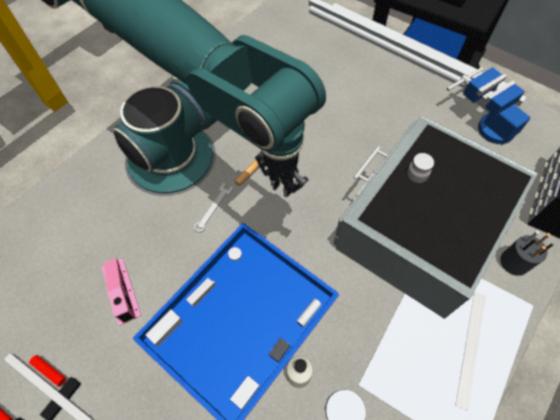

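```bash
python3 - <<'E'
from h import *
t=grab("top");s=grab("scene")
c=lambda X,Y:(95+(X-2.1)/4.2,130+(Y-2.1)/4.2)
a=onz(t,*c(481,190),145);b=onz(t,*c(283,198),145);print(a.round(1),b.round(1),((a+b)/2).round(1))
for p in [(660,124),(64,149),(660,117)]: print(onz(t,*c(*p),155).round(1))
crop(s,335,120,400,215,7,"s29")
E
```

```text
[551.3 204.2 145. ] [547.8 330.6 145. ] [549.6 267.4 145. ]
[590.6  89.1 155. ]
[579.3 467.8 155. ]
[595.1  89.1 155. ]
```

View pics/s29.png

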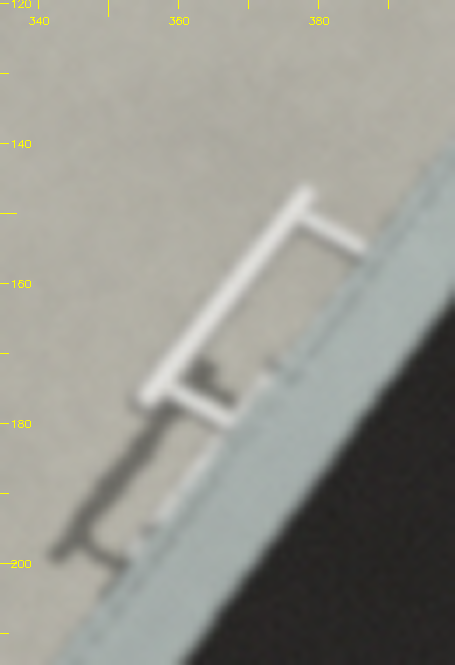

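In the scene view the drawer is shut. All six offcuts are still in the tote: (235,253), (201,292), (163,328), (309,312), (279,349), (245,391). The jar (422,165) and the bottle (299,371) have not moved.

```bash
python3 -c "
from h import *
ctrl.hand_in();obs()"
```

```text
the job is handed in; nothing more can be done
the job is handed in; nothing more can be done
```

I handed the job in at about 60 s: four brackets are in the drawer, one to a compartment, and the drawer is shut. `hand_in` reports no verdict, so what follows rests on my own camera and force checks.

**How it was done:** I pulled the drawer by its handle until the force rose to about 31 N at the stop. The moves only let the tool turn about its own axis, so I could not tip the brackets. I lowered each one sideways into the open part and turned it in under the cabinet's top, just above the dividers. Then I set it down on its flange. I pushed two of them deeper to make room for the last. I closed the drawer by the handle until about 19 N showed it was against its stop.

**Last checks with the drawer open:**
- **Last-placed bracket:** its top measured 145.1 mm, against 145 mm for a bracket standing flat.
- **Leftmost bracket:** it stood about 15 mm nearer the side wall and 12 to 15 mm deeper than where I set it down. It may have been knocked, or moved on release. Triangulating its two top corners gave heights 4 mm apart, but its corners matched an upright bracket and not one tilted by 0.08 rad, so I left it.
- **The two pushed back:** I checked these by eye only and did not measure their heights. Their visible ends looked upright.

**Last checks with the drawer shut:**
- The handle had moved 119.8 mm from its open position, against a full travel of 120 mm.
- All six offcuts are in the tote, and the jar, the oil bottle and the pink look-alike are where they started.
- I could not see the brackets after closing, so their standing inside the shut drawer is unchecked.

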